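# Pack the turned parts and stack the tray on top

## Task

Pack the three turned (round) parts for transport and leave the milled block and the flat nameplate lying where they are. Lay the shaft across the two saddles in the deep blue tote and the flange flat, hub up, in the ring behind them; then set the shallow tote squarely on the deep one, turned end for end against it, so that it stands on the ledges and does not nest down onto the parts. The bush belongs standing upright in the shallow tote, in the compartment at its cut-down front.

Things in the scene. Friction and masses are not known exactly. Their poses are not given: they have to be found in the camera images.
- tote_deep: Deep blue stack-and-nest tote, loose, 0.5 kg; rim 174 x 126 mm (x, y), 56 mm high. Origin: centre of underside, z up. Front end (-x): wall cut down by 20 mm, narrowed corners. Floor 3 mm thick, 144 x 96 mm, walls lean out 8 degrees. Four ledges 46 mm above the origin (10 mm below rim) on the long walls, 11 mm deep: in the front corners (x -78 to -60 mm) and at x 33 to 47 mm.
- saddles (a point): In the deep tote's front half, x = -34, y = 0, z = 8 mm from its origin, same axes: middle of the seat of two notched saddle ribs, 6 mm thick, at y = -28 and +28 mm. The shaft lies in them along y. Each notch is 29 mm wide (x) at the seat, opening to 41 mm at 10 mm above it; between the ribs the tote's floor is 5 mm below the seat.
- ring (a point): In the deep tote's rear half, x = +34, y = 0, z = 3 mm from its origin, same axes: on the floor, centre of a low round bead (2.5 mm high, 72 mm inside diameter) in which the flange lies.
- tote_shallow: Shallow blue tote, same pattern and outline, loose, 0.2 kg, 36 mm high; front end -x as on the deep one. Origin: centre of underside (149 x 101 mm), z up. Pinch from above the rib across its middle: 12 mm thick (x), 98 long (y), top at 43 mm. Same way round it nests; turned half round (starts within 0.5 rad of the same way) it stands on the ledges, origin 46 mm above the deep one's, 4 mm play.
- front_bay (a point): Centre of the floor of the shallow tote's front compartment, x = -38, y = 0, z = 3 mm from its origin, same axes; the compartment is 65 x 75 mm at the floor, between the rib and the cut-down front wall (22 mm high there).
- shaft: Grey-white turned steel shaft with a collar, lying: 80 mm long (y), 22 mm thick (x and z), 0.12 kg. Origin: middle of its underside.
- flange: Grey-white turned flange lying flat: disc 62 mm across and 10 mm thick, with a round hub 36 mm across rising to 21 mm height, to be gripped by the hub; 0.06 kg. Origin: centre of its underside, z up.
- bush: Cream-coloured plain bush (short thick tube) standing upright, 24 mm across, 25 mm high, 0.06 kg. Origin: centre of its underside, z up.
- block: White milled block with two holes, 30 x 45 x 20 mm: not to be moved. Origin: centre of its underside.
- tag: Flat white nameplate with a dark face, 25 x 60 x 9 mm: not to be moved. Origin: centre of its underside. All things stand on a dark rubber mat whose top is 9 mm above the work surface (z = 0.009).

How it is judged:
On the way, in this order (a step that is already met when the one before it is completed fails the run):
1. the shaft lies in its saddles and the flange in its ring, both let go (x of shaft in the frame of tote_deep between -0.044 and -0.024 m and y of shaft in the frame of tote_deep between -0.012 and 0.012 m and z of shaft in the frame of tote_deep between 0.004 and 0.012 m and angle between the y axis of shaft and the y axis of tote_deep, either way round below 0.2 rad and angle between shaft's own z axis and vertical below 0.12 rad and x of flange in the frame of tote_deep between 0.024 and 0.044 m and y of flange in the frame of tote_deep between -0.01 and 0.01 m and z of flange in the frame of tote_deep below 0.0065 m and angle between flange's own z axis and vertical below 0.08 rad and contact force between the fingers and shaft below 0.5 N and contact force between the fingers and flange below 0.5 N), for 0.2 s.
2. the shallow tote stands on the ledges of the deep one, above the parts, let go (x of tote_shallow in the frame of tote_deep between -0.01 and 0.01 m and y of tote_shallow in the frame of tote_deep between -0.01 and 0.01 m and z of tote_shallow in the frame of tote_deep between 0.042 and 0.05 m and angle between the x axis of tote_shallow and the x axis of tote_deep, either way round below 0.12 rad and angle between tote_shallow's own z axis and vertical below 0.05 rad and x of front_bay in the frame of tote_deep above 0.02 m and x of shaft in the frame of tote_deep between -0.044 and -0.024 m and y of shaft in the frame of tote_deep between -0.012 and 0.012 m and z of shaft in the frame of tote_deep between 0.004 and 0.012 m and angle between the y axis of shaft and the y axis of tote_deep, either way round below 0.2 rad and angle between shaft's own z axis and vertical below 0.12 rad and x of flange in the frame of tote_deep between 0.024 and 0.044 m and y of flange in the frame of tote_deep between -0.01 and 0.01 m and z of flange in the frame of tote_deep below 0.0065 m and angle between flange's own z axis and vertical below 0.08 rad and contact force between the fingers and tote_shallow below 0.5 N), for 0.2 s.
At the end, for the whole second after the job is handed in: Shaft seated in both saddles and flange flat in the ring (10 mm, 0.2 rad); shallow tote level on all four ledges, origin 42 to 50 mm above the deep one's, in line to 10 mm and 0.12 rad; bush upright on the floor of its front compartment; all at rest (x of shaft in the frame of tote_deep between -0.044 and -0.024 m and y of shaft in the frame of tote_deep between -0.012 and 0.012 m and z of shaft in the frame of tote_deep between 0.004 and 0.012 m and angle between the y axis of shaft and the y axis of tote_deep, either way round below 0.2 rad and angle between each of shaft, bush's own z axis and vertical below 0.12 rad and x of flange in the frame of tote_deep between 0.024 and 0.044 m and y of flange in the frame of tote_deep between -0.01 and 0.01 m and z of flange in the frame of tote_deep below 0.0065 m and angle between flange's own z axis and vertical below 0.08 rad and x of tote_shallow in the frame of tote_deep between -0.01 and 0.01 m and y of tote_shallow in the frame of tote_deep between -0.01 and 0.01 m and z of tote_shallow in the frame of tote_deep between 0.042 and 0.05 m and angle between the x axis of tote_shallow and the x axis of tote_deep, either way round below 0.12 rad and angle between tote_shallow's own z axis and vertical below 0.05 rad and x of front_bay in the frame of tote_deep above 0.02 m and x of bush in the frame of tote_shallow between -0.064 and -0.016 m and y of bush in the frame of tote_shallow between -0.033 and 0.033 m and z of bush in the frame of tote_shallow between -0.001 and 0.007 m and linear speed of each of shaft, flange, bush, tote_deep, tote_shallow below 0.01 m/s and angular speed of each of shaft, flange, bush, tote_deep, tote_shallow below 0.1 rad/s); the robot touches nothing.
It fails at once if the milled block was moved from its place (by more than 15 mm) (distance of block from where it was at the start of the episode above 0.015 m).
It fails at once if the nameplate was moved from its place (by more than 15 mm) (distance of tag from where it was at the start of the episode above 0.015 m).
It also fails if it takes over 90 s, if anything falls off the work surface, if the arm or the gripper's body presses on something with over 40 N, if the wrist force passes 120 N, or if a joint passes its speed limit or range.

## Robot

A 6-joint arm with a two-finger parallel gripper is mounted at the origin on a cart in front of the work surface, level with it; the furniture and walls round the work are solid. World frame = base frame: x ahead of the robot, y to its left, z up, the work surface at z = 0. Lengths are in m, angles in rad, forces in N, time in s.
With the tool pointing down it reaches from about 0.25 to 0.725 m from the base axis. Payload 4 kg.
Tool frame: the origin (TCP) lies at the very end of the fingers, on their centre line; the grasp point (between the pads) lies 19 mm behind it (bot.pinch_z is the distance from the TCP to the grasp point, in m); z points along the fingers, x is the direction in which the jaws open and shut, and the axes are right-handed (so a half turn about z gives the same grasp; the last joint's range is limited). The gripper opens to 85 mm and grips with 20 to 120 N. Pads are 22 mm wide; open, the fingers measure 114 mm over their backs; the gripper's body (76 mm by 85 mm) begins 54 mm behind the grasp point. The pads swing forward as they close: fully open they stand 13 mm farther back than shut.
Start: joints at [1.314, 0.241, 0.005, 1.335, 0, 1.571], TCP at [0.127, 0.484, 0.231] pointing down, gripper open.
Joint ranges: [-2.72, 2.72], [-1.05, 1.87], [-1.09, 1.28], [-1.99, 2.15], [-1.42, 1.44], [-3.14, 3.14]. Speed limits (rad/s): [2.79, 2.79, 3.14, 3.14, 3.14, 3.14].

## Interface

Orientations are given as a unit quaternion [x, y, z, w].
In Python, from workcell import bot gives the robot as it stands. The module is installed in compiled form; this text tells all that it offers.
- The arm moves only by the shell command python3 -m inch 'ROWS'. ROWS is JSON, a list of rows, each a list of 7 numbers: the shift along the tool's x, y, z scaled (see below), then the turn, a rotation vector about the tool's x, y, z scaled (see below), then the gripper command: -1 is fully open, 1 is shut, values between are in proportion. In form: [[x, y, z, wx, wy, wz, gripper], ...]. A call has exactly 8 rows; each row shifts and turns the commanded pose from where the row before left it, along the tool's axes as they then stand; what a row does not reach is not made up. The controller multiplies each number of a shift by 2.5 cm and each number of a turn by 180 degrees. A row lasts 1/10 s, in which the tool goes at most 50 mm and 8.59 degrees, less where a joint would pass 70% of its speed; a pose out of reach is approached as far as the arm can. A call with a number of a shift or a turn outside -1 to 1 is refused whole. A call with a gripper value outside its range is refused whole. The fingers move at their own pace and stop on an object; the grip force is fixed at half the most. Time passes only in rows, so rows that do not move let the fingers close, or fill a call up. It gives the time, the measured TCP pose, the force and the opening at its end, in the units of the state.
- bot.get_obs(): the state, without advancing time (a new reading comes with each control period).
- bot.camera(name): name is "scene" or "top" or "wrist"; returns (picture, depth): 400x640x3 uint8, blue, green, red; 400x640 float32, m along the optical axis (not along the pixel's ray), 0 where there is no reading.
- bot.get_calibration(name): a dict with "vfov" (degrees; the focal length in pixels is half the picture's height over the tangent of half this angle, whatever the lens; pixels are square), "cx", "cy" (the principal point, pixels), "R" (3x3) and "t" (3): a world point X has camera coordinates R X + t. Camera axes: x right, y down, z forward; pixel columns grow to the right and rows downward; lengths in m; the calibration is good to about 2 mm. A picture is of the moment at which its call begins: read the wrist's pose just before it. get_calibration takes no time and is no camera call; for the wrist camera it gives the pose at the moment of the call.
- bot.job_done(): hands the job in, once; it reports no verdict.
The state is a dict: "clock": time; "joint_pos": joint angles; "joint_vel": joint speeds; "tau": joint torques, N m; "eef_pos": TCP position; "tool_rot": TCP orientation; "ft_force": force on the tool from outside, world axes, zero at the start; "ft_torque": the same for the moment, N m; "grip_width": finger opening in m.
Only numpy, scipy, OpenCV 4.12 (cv2) and the standard library are available. Lean on these libraries where they do the work, as an engineer would, in place of code of your own. Each camera call takes 0.05 s, during which the arm holds its last target.

## Working session

There is one attempt and no reset: what is moved stays moved. The work goes in short steps, Python scripts to look and compute and a shell command to move; the robot and the scene stay as the last step left them, time stands still between calls to the robot, and variables do not carry over. Pictures are saved under pics/ and viewed, and the job is handed in when it is done.

```bash
mkdir -p pics; ls; python3 - <<'E'
from workcell import bot
import cv2,numpy as np
o=bot.get_obs();print(o)
for n in("scene","top","wrist"):
    c=bot.get_calibration(n)
    im,d=bot.camera(n);cv2.imwrite(f"pics/{n}0.png",im);np.savez(f"{n}0.npz",im=im,d=d,**c)
    print(n,c)
E
```

```text
pics
{'clock': 0.0, 'joint_pos': array([1.31398702e+00, 2.41425043e-01, 3.75270689e-03, 1.33517490e+00,
       2.37674697e-05, 1.57078409e+00]), 'joint_vel': array([-0.00014862, -0.00013497,  0.00097971, -0.00093071, -0.00085706,
        0.00095056]), 'tau': array([ 1.98057032e-04, -3.72315967e+01,  2.52408421e+01,  1.71093555e-02,
        3.28610747e-05,  4.35938134e-06]), 'eef_pos': array([0.12683637, 0.48301598, 0.23041778]), 'tool_rot': array([ 7.91827842e-01,  6.10743495e-01, -8.19248265e-04,  6.16869306e-04]), 'ft_force': array([0.32268429, 0.49013756, 0.34322731]), 'ft_torque': array([0.02281973, 0.00238477, 0.03246931]), 'grip_width': 0.08551413647457232}
scene {'vfov': 54.075878457380405, 'cx': 311.60595737945255, 'cy': 200.32279035542047, 'R': array([[ 0.9800593 , -0.19823342, -0.01368491],
       [-0.14399205, -0.66105554, -0.7363911 ],
       [ 0.13693084,  0.72367747, -0.67641767]]), 't': array([-0.51101379,  0.17567306,  0.71860491])}
top {'vfov': 54.05398907663888, 'cx': 319.2363826385467, 'cy': 205.98631066518934, 'R': array([[-0.0030736 , -0.99998893,  0.00356302],
       [-0.99384814,  0.00266023, -0.11071943],
       [ 0.11070873, -0.00388141, -0.99384532]]), 't': array([0.0901754 , 0.5432297 , 0.89397559])}
wrist {'vfov': 64.96569266722706, 'cx': 318.67504436279864, 'cy': 200.60448558480573, 'R': array([[ 0.25360781,  0.96730563, -0.0017    ],
       [ 0.92493057, -0.2419827 ,  0.29316858],
       [ 0.28317225, -0.07592223, -0.95605925]]), 't': array([-0.49989023, -0.03908656,  0.38056733])}
```

View pics/scene0.png

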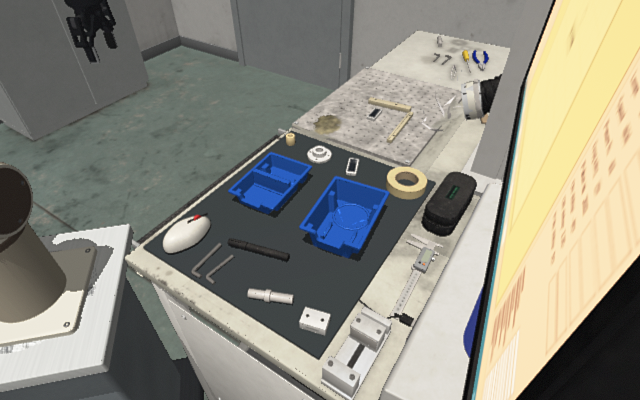

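View pics/top0.png

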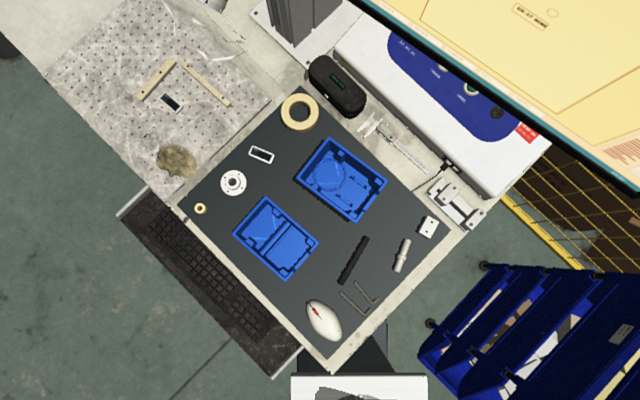

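View pics/wrist0.png

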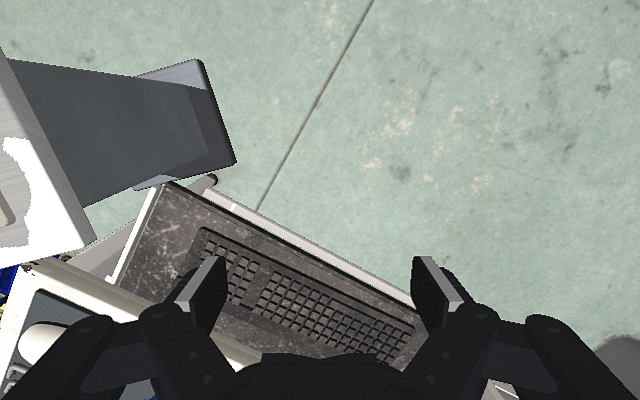

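```bash
cat > h.py <<'E'
import numpy as np,cv2
def load(f):
    z=np.load(f);return z['im'],z['d'],{k:z[k] for k in('vfov','cx','cy','R','t')}
def foc(c): return 200/np.tan(np.radians(float(c['vfov']))/2)
def pts(d,c):
    f=foc(c);v,u=np.mgrid[0:400,0:640]
    P=np.stack([(u-c['cx'])/f*d,(v-c['cy'])/f*d,d],-1)
    return (P-c['t'])@c['R']
def ortho(im,d,c,x0,x1,y0,y1,z=0.009,s=1000):
    # orthophoto: rows = x descending, cols = y descending, resampled on plane z
    nx,ny=int((x1-x0)*s),int((y1-y0)*s)
    X,Y=np.meshgrid(np.linspace(x1,x0,nx),np.linspace(y1,y0,ny),indexing='ij')
    W=np.stack([X,Y,np.full_like(X,z)],-1)@c['R'].T+c['t']
    f=foc(c);u=(f*W[...,0]/W[...,2]+c['cx']).astype('f4');v=(f*W[...,1]/W[...,2]+c['cy']).astype('f4')
    return cv2.remap(im,u,v,cv2.INTER_CUBIC)
def snap(name,fn):
    from workcell import bot
    c=bot.get_calibration(name);im,d=bot.camera(name)
    cv2.imwrite(f"pics/{fn}.png",im);np.savez(f"{fn}.npz",im=im,d=d,**c)
    return im,d,c
E
python3 - <<'E'
from h import *
im,d,c=load('top0.npz')
print('cam',-c['R'].T@c['t'],foc(c))
P=pts(d,c)
def at(u,v,): print((u,v),P[v,u].round(4))
for p in [(201,208),(233,182),(261,154),(428,227),(401,255),(275,238),(342,178),(320,330),(220,200)]: at(*p)
m=(P[...,2]>0.0)&(P[...,2]<0.2)
h=P[...,2]
crop=im[100:360,170:460];cv2.imwrite('pics/topcrop.png',cv2.resize(crop,None,fx=2.7,fy=2.3*2.7/2.7,interpolation=cv2.INTER_CUBIC))
hc=np.clip((h[100:360,170:460]+0.01)/0.09*255,0,255).astype('u1')
cv2.imwrite('pics/topH.png',cv2.resize(cv2.applyColorMap(hc,cv2.COLORMAP_JET),None,fx=2.7,fy=2.3,interpolation=cv2.INTER_NEAREST))
E
```

```text
cam [0.44119409 0.09219918 0.94829824] 392.0653407734055
(201, 208) [0.5418 0.3733 0.0083]
(233, 182) [0.6051 0.2978 0.0077]
(261, 154) [0.672  0.2293 0.0175]
(428, 227) [ 0.4932 -0.1663  0.0299]
(401, 255) [ 0.4283 -0.1013  0.0297]
(275, 238) [0.4679 0.1896 0.0528]
(342, 178) [0.6137 0.0332 0.0115]
(320, 330) [0.2618 0.0878 0.042 ]
(220, 200) [0.5612 0.3283 0.0073]
```

View pics/topcrop.png

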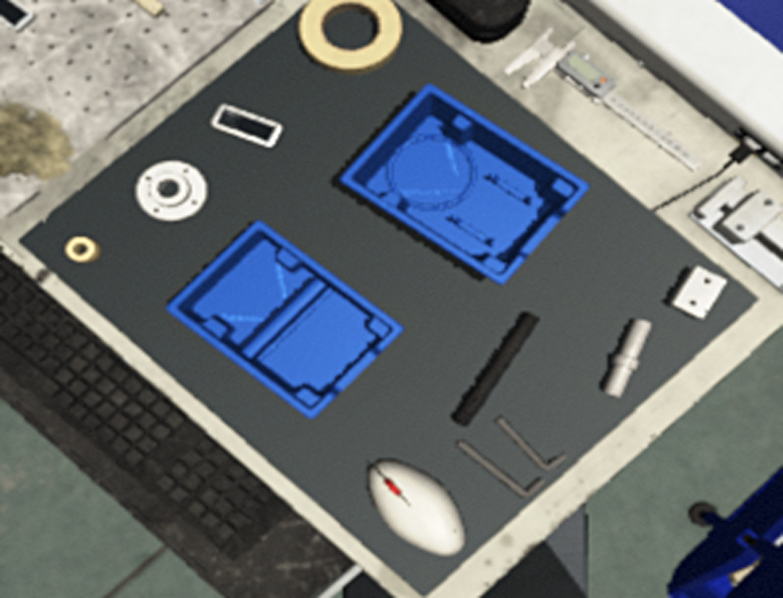

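View pics/topH.png

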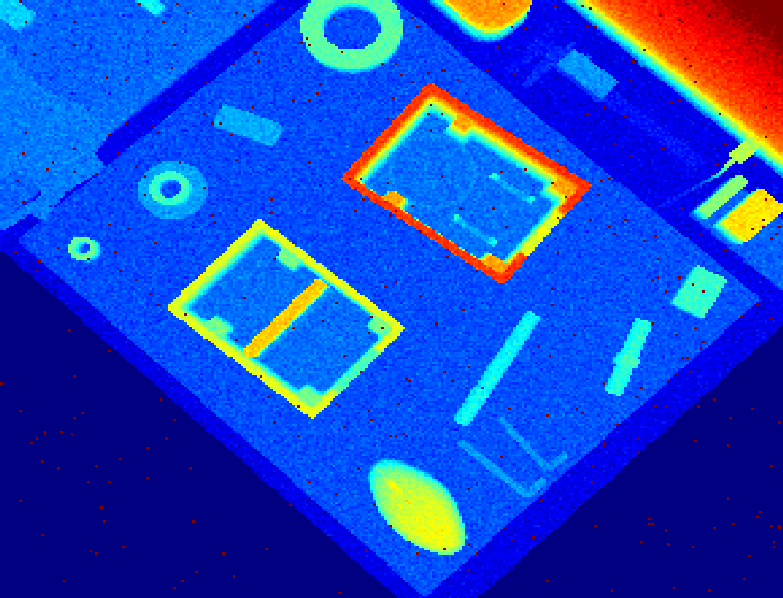

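```bash
cat > fit.py <<'E'
from h import *
def rim(P,im,c0,zr,name,rad=0.12):
    m=(abs(P[...,2]-zr)<0.006)&(np.hypot(P[...,0]-c0[0],P[...,1]-c0[1])<rad)
    hsv=cv2.cvtColor(im,cv2.COLOR_BGR2HSV);m&=(hsv[...,0]>100)&(hsv[...,0]<125)&(hsv[...,1]>120)
    q=(P[m][:,:2]*1000).astype('f4')
    r=cv2.minAreaRect(q);print(name,'n',len(q),'z',P[m][:,2].mean().round(4),np.round(r[0],1),np.round(r[1],1),'ang',round(r[2],1))
def blob(P,im,c0,rad,lo,hi,name):
    m=(P[...,2]>lo)&(P[...,2]<hi)&(np.hypot(P[...,0]-c0[0],P[...,1]-c0[1])<rad)
    q=(P[m][:,:2]*1000).astype('f4')
    r=cv2.minAreaRect(q);print(name,'n',len(q),'ztop',np.percentile(P[m][:,2],90).round(4),'mean',q.mean(0).round(1),'rect',np.round(r[0],1),np.round(r[1],1),'ang',round(r[2],1))
if __name__=='__main__':
  for n in('top0','scene0'):
    im,d,c=load(n+'.npz');P=pts(d,c);P[d==0]=9
    print(n)
    rim(P,im,(.60,.03),.065,'deep');rim(P,im,(.46,.19),.045,'shallow')
    blob(P,im,(.59,.30),.05,.025,.05,'flange hub');blob(P,im,(.59,.30),.05,.015,.05,'flange all')
    blob(P,im,(.54,.37),.03,.022,.05,'bush');blob(P,im,(.43,-.10),.055,.018,.05,'shaft');blob(P,im,(.49,-.167),.045,.02,.05,'block');blob(P,im,(.67,.23),.05,.0145,.04,'tag')
E
python3 fit.py
```

```text
top0
deep n 756 z 0.0637 [602.7  36.9] [173.8 125.5] ang 52.3
shallow n 853 z 0.0445 [469.2 190.7] [168.3 119.6] ang 48.7
flange hub n 121 ztop 0.0314 mean [603.7 295.2] rect [604.3 295.9] [34.4 33.3] ang 45.5
flange all n 355 ztop 0.0297 mean [603.3 294.9] rect [603.7 296. ] [58.2 59. ] ang 89.7
bush n 75 ztop 0.0347 mean [540.7 368.8] rect [540.3 368.6] [21.6 23. ] ang 2.2
shaft n 248 ztop 0.0292 mean [ 429.  -104.5] rect [ 429.3 -104.9] [20.  79.3] ang 69.6
block n 257 ztop 0.0306 mean [ 495.2 -168.2] rect [ 495.4 -168.5] [30.5 44.5] ang 59.0
tag n 232 ztop 0.0186 mean [673. 229.] rect [673.1 228.9] [59.9 25.5] ang 66.7
scene0
deep n 840 z 0.0632 [599.9  39.5] [175.7 127.2] ang 52.2
shallow n 846 z 0.044 [466.6 193.2] [170.1 122.9] ang 48.6
flange hub n 83 ztop 0.03 mean [600.7 296.5] rect [600.4 296.8] [35.7 34.8] ang 48.4
flange all n 256 ztop 0.029 mean [599.7 292.3] rect [598.6 292.7] [52.5 59.7] ang 73.2
bush n 66 ztop 0.0339 mean [537.7 368.7] rect [538.7 370.8] [25.2 21.5] ang 60.8
shaft n 429 ztop 0.0284 mean [ 426.3 -106.3] rect [ 426.4 -104.1] [21.1 79.5] ang 63.4
block n 513 ztop 0.0294 mean [ 492.4 -168.4] rect [ 493.  -166.5] [31.1 44.9] ang 59.4
tag n 152 ztop 0.0177 mean [669.8 230.1] rect [670.3 231.9] [62.7 25. ] ang 66.0
```

```bash
cat > plan.py <<'E'
import numpy as np
from scipy.spatial.transform import Rotation as Ro
def pose():
    from workcell import bot
    o=bot.get_obs();R=Ro.from_quat(o['tool_rot']).as_matrix()
    return o['eef_pos'],np.degrees(np.arctan2(R[1,0],R[0,0])),R[:,2],o
def plan(x,y,z,th,n,start=None):
    """combined straight move+turn, tool down: prints tool-frame rows in command units"""
    p,t0,zz,o=pose()
    if start is not None: p,t0=np.array(start[:3]),start[3]
    dth=(th-t0+180)%360-180
    d=(np.array([x,y,z])-p)/n
    print('from',np.round(p,4),round(t0,2),'tilt',np.round(zz,4),'j1',round(np.degrees(o['joint_pos'][0]),1),'j6',round(np.degrees(o['joint_pos'][5]),1),'dth',round(dth,2))
    j1=np.degrees(np.arctan2(y,x));print('end j6 approx',(round(90+j1-th+180)%360-180), 'dir',-dth)
    for k in range(n):
        a=np.radians(t0+dth*k/n)
        ex=np.array([np.cos(a),np.sin(a),0]);ey=np.array([np.sin(a),-np.cos(a),0])
        print(k,[round(float(v),3) for v in (d@ex/.025,d@ey/.025,-d[2]/.025,0,0,-dth/n/180)])
E
python3 - <<'E'
from plan import *; from h import *
im,d,c=load('wrist0.npz');p,t,zz,o=pose()
cam=-c['R'].T@c['t'];print(cam-p)
a=np.radians(t);ex=np.array([np.cos(a),np.sin(a),0]);ey=np.array([np.sin(a),-np.cos(a),0])
print('cam in tool',(cam-p)@ex,(cam-p)@ey,-(cam-p)[2])
f=foc(c)
for z in(0,.05,.1,.15,.2):
    W=p+np.array([0,0,-z]);q=c['R']@W+c['t'];print(z,f*q[0]/q[2]+c['cx'],f*q[1]/q[2]+c['cy'])
plan(.602,.296,.16,-37.7,20)
E
```

```text
[-0.07169088  0.0198456   0.1438603 ]
cam in tool 0.0009883275471192642 -0.07438046255512717 -0.14386030355934454
0 317.1553830319434 257.65062637616506
0.05 317.634972252642 222.25667036744338
0.1 317.93471788239094 200.13527318990026
0.15 318.13980804649555 184.999502966447
0.2 318.2889650648277 173.9916305677478
from [0.1269 0.4831 0.2306] 75.29 tilt [-4.0e-04 -1.6e-03 -1.0e+00] j1 75.3 j6 90.0 dth -112.99
end j6 approx 154 dir 112.98801958911658
0 [-0.121, 1.014, 0.141, 0.0, 0.0, 0.031]
1 [-0.02, 1.021, 0.141, 0.0, 0.0, 0.031]
2 [0.08, 1.018, 0.141, 0.0, 0.0, 0.031]
3 [0.18, 1.005, 0.141, 0.0, 0.0, 0.031]
4 [0.278, 0.983, 0.141, 0.0, 0.0, 0.031]
5 [0.374, 0.951, 0.141, 0.0, 0.0, 0.031]
6 [0.465, 0.909, 0.141, 0.0, 0.0, 0.031]
7 [0.553, 0.859, 0.141, 0.0, 0.0, 0.031]
8 [0.635, 0.8, 0.141, 0.0, 0.0, 0.031]
9 [0.71, 0.734, 0.141, 0.0, 0.0, 0.031]
10 [0.779, 0.66, 0.141, 0.0, 0.0, 0.031]
11 [0.84, 0.581, 0.141, 0.0, 0.0, 0.031]
12 [0.893, 0.495, 0.141, 0.0, 0.0, 0.031]
13 [0.938, 0.405, 0.141, 0.0, 0.0, 0.031]
14 [0.973, 0.31, 0.141, 0.0, 0.0, 0.031]
15 [0.999, 0.213, 0.141, 0.0, 0.0, 0.031]
16 [1.015, 0.114, 0.141, 0.0, 0.0, 0.031]
17 [1.021, 0.013, 0.141, 0.0, 0.0, 0.031]
18 [1.018, -0.087, 0.141, 0.0, 0.0, 0.031]
19 [1.004, -0.187, 0.141, 0.0, 0.0, 0.031]
```

```bash
python3 -m inch '[[-0.12,1,0.14,0,0,0.031,-1],[-0.02,1,0.14,0,0,0.031,-1],[0.08,1,0.14,0,0,0.031,-1],[0.18,1,0.14,0,0,0.031,-1],[0.28,0.98,0.14,0,0,0.031,-1],[0.37,0.95,0.14,0,0,0.031,-1],[0.46,0.91,0.14,0,0,0.031,-1],[0.55,0.86,0.14,0,0,0.031,-1]]'
python3 -m inch '[[0.63,0.8,0.14,0,0,0.031,-1],[0.71,0.73,0.14,0,0,0.031,-0.3],[0.78,0.66,0.14,0,0,0.031,-0.3],[0.84,0.58,0.14,0,0,0.031,-0.3],[0.89,0.5,0.14,0,0,0.031,-0.3],[0.94,0.41,0.14,0,0,0.031,-0.3],[0.97,0.31,0.14,0,0,0.031,-0.3],[1,0.21,0.14,0,0,0.031,-0.3]]'
python3 -m inch '[[1,0.11,0.14,0,0,0.031,-0.3],[1,0,0.14,0,0,0.031,-0.3],[1,-0.09,0.14,0,0,0.031,-0.3],[1,-0.19,0.14,0,0,0.031,-0.3],[0,0,0,0,0,0,-0.3],[0,0,0,0,0,0,-0.3],[0,0,0,0,0,0,-0.3],[0,0,0,0,0,0,-0.3]]'
python3 - <<'E'
from h import *;from plan import *;import fit
p,t,zz,o=pose();print(p,t,zz,o['grip_width'],o['ft_force'])
im,d,c=snap('wrist','w1');P=pts(d,c);P[d==0]=9
fit.blob(P,im,(.602,.296),.05,.025,.05,'hub');fit.blob(P,im,(.602,.296),.05,.015,.05,'flange')
E
```

```text
clock: 0.95
eef_pos: [0.3165, 0.4093, 0.2028]
tool_rot: [0.965, 0.262, -0.0, 0.0]
ft_force: [0.2, 0.6, 0.4]
grip_width: 0.0858
clock: 1.75
eef_pos: [0.5074, 0.337, 0.1746]
tool_rot: [0.992, -0.124, -0.0, 0.0]
ft_force: [0.0, 0.6, 0.7]
grip_width: 0.0553
clock: 2.55
eef_pos: [0.6005, 0.3038, 0.1616]
tool_rot: [0.95, -0.311, -0.0, -0.0]
ft_force: [0.2, 0.1, 0.6]
grip_width: 0.0555
[0.60049801 0.30384413 0.16160726] -36.224148090256826 [-1.67144418e-04  7.69257953e-05 -9.99999983e-01] 0.055529276920704515 [0.1951936  0.1113906  0.64730549]
hub n 851 ztop 0.032 mean [603.8 299.7] rect [603.3 299.3] [34.7 34.9] ang 29.3
flange n 2984 ztop 0.0313 mean [604.4 300.9] rect [603.4 299.1] [61.1 61.1] ang 52.1
```

View pics/w1.png

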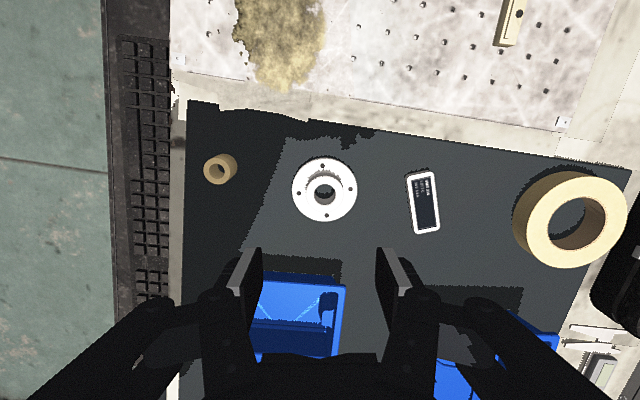

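```bash
python3 - <<'E'
from plan import *
plan(.6025,.298,.021,-37.7,6)
E
```

```text
from [0.6006 0.3039 0.1618] -36.23 tilt [ 2.e-04  2.e-04 -1.e+00] j1 26.8 j6 153.1 dth -1.47
end j6 approx 154 dir 1.4740040665429603
0 [0.033, 0.024, 0.938, 0.0, 0.0, 0.001]
1 [0.033, 0.024, 0.938, 0.0, 0.0, 0.001]
2 [0.034, 0.024, 0.938, 0.0, 0.0, 0.001]
3 [0.034, 0.024, 0.938, 0.0, 0.0, 0.001]
4 [0.034, 0.024, 0.938, 0.0, 0.0, 0.001]
5 [0.034, 0.024, 0.938, 0.0, 0.0, 0.001]
```

```bash
python3 -m inch '[[0.07,0.05,0.94,0,0,0.0014,-0.3],[0.07,0.05,0.94,0,0,0.0014,-0.3],[0.06,0.04,0.94,0,0,0.0014,-0.3],[0,0,0.94,0,0,0.0014,-0.3],[0,0,0.94,0,0,0.0014,-0.3],[0,0,0.7,0,0,0.0012,-0.3],[0,0,0.24,0,0,0,-0.3],[0,0,0,0,0,0,-0.3]]'
python3 - <<'E'
from h import *
snap('wrist','w2')
E
```

```text
clock: 3.4
eef_pos: [0.6022, 0.2975, 0.0196]
tool_rot: [0.946, -0.323, -0.001, 0.001]
ft_force: [-0.8, -0.6, 0.8]
grip_width: 0.0555
```

View pics/w2.png

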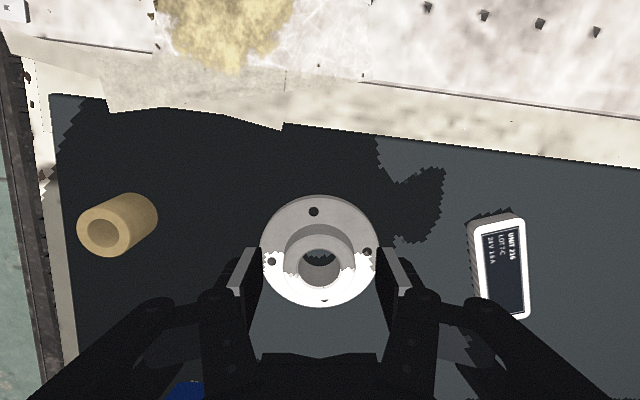

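```bash
python3 -m inch '[[0,0,-0.06,0,0,0,0.3],[0,0,0,0,0,0,1],[0,0,0,0,0,0,1],[0,0,0,0,0,0,1],[0,0,0,0,0,0,1],[0,0,0,0,0,0,1],[0,0,-0.1,0,0,0,1],[0,0,-0.2,0,0,0,1]]'
python3 -m inch '[[0,0,-0.8,0,0,0,1],[0,0,-0.8,0,0,0,1],[0,0,-0.8,0,0,0,1],[0,0,-0.8,0,0,0,1],[0,0,-0.8,0,0,0,1],[0,0,-0.8,0,0,0,1],[0,0,0,0,0,0,1],[0,0,0,0,0,0,1]]'
python3 - <<'E'
from h import *;from plan import *
p,t,zz,o=pose();print(p,t,zz,o['grip_width'],o['ft_force'])
snap('wrist','w3')
E
```

```text
clock: 4.25
eef_pos: [0.603, 0.2972, 0.0292]
tool_rot: [0.946, -0.324, -0.0, 0.0]
ft_force: [-0.3, -1.4, -0.5]
grip_width: 0.0315
clock: 5.05
eef_pos: [0.6034, 0.2974, 0.1493]
tool_rot: [0.946, -0.324, 0.0, -0.0]
ft_force: [-0.6, 0.4, -1.2]
grip_width: 0.031
[0.60336834 0.29743857 0.14926788] -37.79662510862471 [ 5.21514497e-04  1.87084261e-04 -9.99999847e-01] 0.031030929395929246 [-0.60139957  0.38764133 -1.18075641]
```

View pics/w3.png

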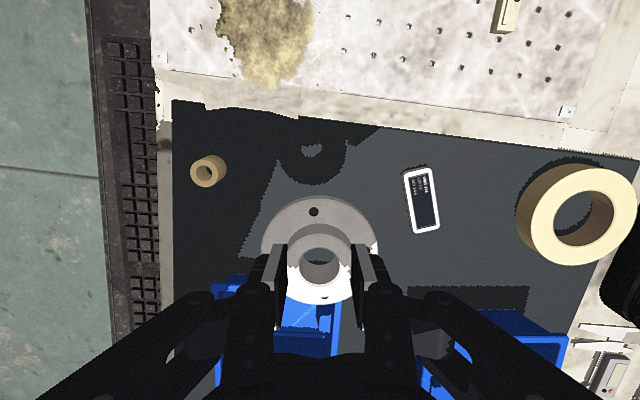

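```bash
python3 - <<'E'
from h import *;from plan import *;import fit
im,d,c=load('w3.npz');P=pts(d,c);P[d==0]=9
p=np.array([.60337,.29744,.14927]);g=(im.min(-1)>90)
m=g&(np.hypot(P[...,0]-p[0],P[...,1]-p[1])<.05)&(abs(P[...,2]-p[2]-.003)<.015)
h=P[...,2][m]-p[2];print(np.histogram(h*1000,bins=range(-12,19,1)))
for lo,hi in((-.006,.003),(.004,.016)):
    q=P[m&(P[...,2]-p[2]>lo)&(P[...,2]-p[2]<hi)][:,:2]*1000
    (x,y),r=cv2.minEnclosingCircle(q.astype('f4'));print(lo,x,y,r,len(q))
E
```

```text
(array([  72,   67,   91,   80,  333, 1797, 1686,  211,   81,   81,   82,
         93,  102,   84,   89,   93,  104,  248, 1111,  921,   70,    6,
          9,   12,    9,   12,    9,    8,   12,   13]), array([-12, -11, -10,  -9,  -8,  -7,  -6,  -5,  -4,  -3,  -2,  -1,   0,
         1,   2,   3,   4,   5,   6,   7,   8,   9,  10,  11,  12,  13,
        14,  15,  16,  17,  18]))
-0.006 603.7777099609375 297.7210388183594 30.686294555664062 2509
0.004 609.4136352539062 301.3861389160156 24.926942825317383 2519
```

```bash
python3 - <<'E'
from plan import *
plan(.622,.065,.16,-37.7,10)
E
```

```text
from [0.6027 0.2972 0.1481] -37.79 tilt [-1.5e-03 -8.0e-04 -1.0e+00] j1 26.2 j6 154.0 dth 0.09
end j6 approx 134 dir -0.09014097986158731
0 [0.63, 0.687, -0.047, 0.0, 0.0, -0.0]
1 [0.63, 0.687, -0.047, 0.0, 0.0, -0.0]
2 [0.63, 0.687, -0.047, 0.0, 0.0, -0.0]
3 [0.63, 0.687, -0.047, 0.0, 0.0, -0.0]
4 [0.63, 0.687, -0.047, 0.0, 0.0, -0.0]
5 [0.629, 0.687, -0.047, 0.0, 0.0, -0.0]
6 [0.629, 0.687, -0.047, 0.0, 0.0, -0.0]
7 [0.629, 0.687, -0.047, 0.0, 0.0, -0.0]
8 [0.629, 0.687, -0.047, 0.0, 0.0, -0.0]
9 [0.629, 0.688, -0.047, 0.0, 0.0, -0.0]
```

```bash
python3 -m inch '[[0.4,0.4,-0.05,0,0,0,1],[0.7,0.75,-0.05,0,0,0,1],[0.9,1,-0.05,0,0,0,1],[0.9,1,-0.05,0,0,0,1],[0.9,1,-0.05,0,0,0,1],[0.9,1,-0.05,0,0,0,1],[0.9,1,-0.05,0,0,0,1],[0.7,0.72,-0.05,0,0,0,1]]'
python3 -m inch '[[0,0,0,0,0,0,1],[0,0,0,0,0,0,1],[0,0,0,0,0,0,1],[0,0,0,0,0,0,1],[0,0,0,0,0,0,1],[0,0,0,0,0,0,1],[0,0,0,0,0,0,1],[0,0,0,0,0,0,1]]'
python3 - <<'E'
from h import *;from plan import *;import fit
p,t,zz,o=pose();print(p,t,zz,o['grip_width'],o['ft_force'])
im,d,c=snap('wrist','w4')
P=pts(d,c);P[d==0]=9
fit.rim(P,im,(.60,.04),.065,'deep')
g=(im.min(-1)>90)
m=g&(np.hypot(P[...,0]-p[0],P[...,1]-p[1])<.05)&(abs(P[...,2]-p[2]-.003)<.02)
h=P[...,2][m]-p[2];print(np.histogram(h*1000,bins=range(-18,19,1)))
E
```

```text
clock: 5.9
eef_pos: [0.6214, 0.0618, 0.158]
tool_rot: [0.946, -0.325, -0.001, 0.001]
ft_force: [0.9, 0.6, -0.2]
grip_width: 0.0311
clock: 6.7
eef_pos: [0.6225, 0.0655, 0.1593]
tool_rot: [0.946, -0.324, 0.0, 0.0]
ft_force: [1.0, -0.9, -0.1]
grip_width: 0.0312
[0.62248462 0.06553381 0.15930903] -37.76035351109537 [ 3.64689952e-05 -2.68930663e-05 -9.99999999e-01] 0.031190085713234426 [ 0.96918143 -0.89368804 -0.09233424]
deep n 4822 z 0.0655 [602.2  39.7] [173.8 126.2] ang 52.4
(array([   0,    0,    0,    0,    9,   14,   19,    8,    5,   13,  233,
       1683, 1699,  201,   21,   23,   28,   27,   16,   19,   13,   21,
         23,  185, 1029, 1007,   69,    2,    1,    0,    3,    3,    0,
          0,    0,    0]), array([-18, -17, -16, -15, -14, -13, -12, -11, -10,  -9,  -8,  -7,  -6,
        -5,  -4,  -3,  -2,  -1,   0,   1,   2,   3,   4,   5,   6,   7,
         8,   9,  10,  11,  12,  13,  14,  15,  16,  17,  18]))
```

View pics/w4.png

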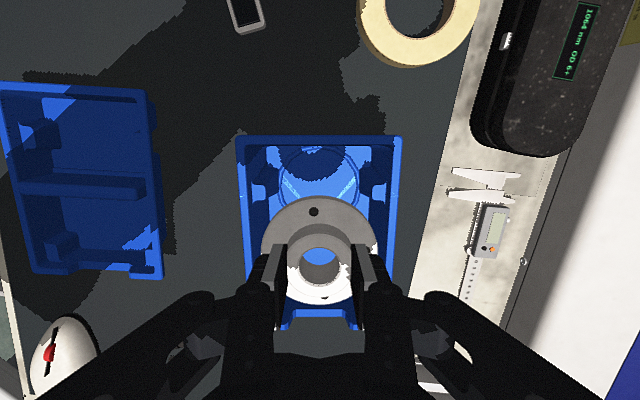

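```bash
python3 -m inch '[[0,0,0.6,0,0,0,1],[0,0,0.8,0,0,0,1],[0,0,0.8,0,0,0,1],[0,0,0.8,0,0,0,1],[0,0,0.8,0,0,0,1],[0,0,0.7,0,0,0,1],[0,0,0.4,0,0,0,1],[0,0,0.1,0,0,0,1]]'
python3 -m inch '[[0,0,0.04,0,0,0,1],[0,0,0.04,0,0,0,1],[0,0,0.04,0,0,0,1],[0,0,0,0,0,0,1],[0,0,0,0,0,0,1],[0,0,0,0,0,0,1],[0,0,0,0,0,0,1],[0,0,0,0,0,0,1]]'
python3 - <<'E'
from h import *;snap('wrist','w5')
E
```

```text
clock: 7.55
eef_pos: [0.6215, 0.0651, 0.0329]
tool_rot: [0.946, -0.324, -0.001, 0.001]
ft_force: [-0.8, 0.0, -1.1]
grip_width: 0.0311
clock: 8.35
eef_pos: [0.6225, 0.0652, 0.0314]
tool_rot: [0.946, -0.324, 0.0, 0.0]
ft_force: [-0.4, -1.0, -0.7]
grip_width: 0.0309
```

View pics/w5.png

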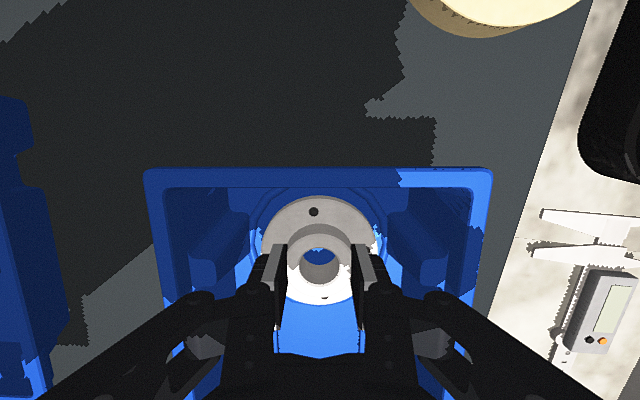

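```bash
python3 -m inch '[[0,0,0.04,0,0,0,1],[0,0,0,0,0,0,1],[0,0,0.04,0,0,0,1],[0,0,0,0,0,0,1],[0,0,0.04,0,0,0,1],[0,0,0,0,0,0,1],[0,0,0,0,0,0,1],[0,0,0,0,0,0,1]]'
```

```text
clock: 9.2
eef_pos: [0.6225, 0.0652, 0.0283]
tool_rot: [0.946, -0.324, 0.0, -0.0]
ft_force: [0.3, -0.3, -0.6]
grip_width: 0.0312
```

```bash
python3 -m inch '[[0,0,0.04,0,0,0,1],[0,0,0,0,0,0,1],[0,0,0.04,0,0,0,1],[0,0,0,0,0,0,1],[0,0,0.02,0,0,0,1],[0,0,0,0,0,0,1],[0,0,0,0,0,0,1],[0,0,0,0,0,0,1]]'
```

```text
clock: 10.0
eef_pos: [0.6226, 0.0652, 0.0273]
tool_rot: [0.946, -0.324, 0.0, -0.0]
ft_force: [-2.1, -0.7, 6.6]
grip_width: 0.031
```

```bash
python3 -m inch '[[0,0,0,0,0,0,0],[0,0,0,0,0,0,-0.1],[0,0,0,0,0,0,-0.1],[0,0,0,0,0,0,-0.1],[0,0,-0.4,0,0,0,-0.1],[0,0,-0.9,0,0,0,-0.1],[0,0,-0.9,0,0,0,-0.1],[0,0,-0.9,0,0,0,-0.1]]'
python3 -m inch '[[0,0,-0.9,0,0,0,-0.1],[0,-0.4,-0.4,0,0,0,-0.1],[0,0,0,0,0,0,-0.1],[0,0,0,0,0,0,-0.1],[0,0,0,0,0,0,-0.1],[0,0,0,0,0,0,-0.1],[0,0,0,0,0,0,-0.1],[0,0,0,0,0,0,-0.1]]'
python3 - <<'E'
from h import *;from plan import *;import fit
p,t,zz,o=pose();print(p,t,zz,o['grip_width'])
im,d,c=snap('wrist','w6')
P=pts(d,c);P[d==0]=9
fit.rim(P,im,(.60,.04),.065,'deep')
fit.blob(P,im,(.622,.065),.035,.017,.05,'fl')
fit.blob(P,im,(.622,.065),.035,.028,.05,'hub')
plan(.428,-.105,.16,68,12)
E
```

```text
clock: 10.8
eef_pos: [0.6226, 0.0652, 0.1048]
tool_rot: [0.946, -0.324, 0.0, -0.0]
ft_force: [-0.1, -0.1, 0.5]
grip_width: 0.0471
clock: 11.6
eef_pos: [0.6283, 0.0729, 0.1353]
tool_rot: [0.946, -0.324, -0.0, 0.0]
ft_force: [0.4, -0.9, 0.5]
grip_width: 0.0469
[0.62828577 0.07294144 0.13525629] -37.80144797631206 [-1.03216619e-03 -1.47181155e-04 -9.99999456e-01] 0.04692677675628828
deep n 4919 z 0.0653 [602.9  40.5] [172.2 126.5] ang 52.2
fl n 3582 ztop 0.0344 mean [624.4  67.5] rect [622.6  65. ] [62.8 61.7] ang 62.4
hub n 1027 ztop 0.035 mean [623.5  66.3] rect [622.9  65.3] [35.3 34.6] ang 61.1
from [0.6284 0.073  0.1354] -37.8 tilt [-7.e-04 -1.e-04 -1.e+00] j1 6.6 j6 134.4 dth 105.8
end j6 approx 8 dir -105.79807585048093
0 [-0.164, 0.878, -0.082, 0.0, 0.0, -0.049]
1 [-0.297, 0.843, -0.082, 0.0, 0.0, -0.049]
2 [-0.423, 0.787, -0.082, 0.0, 0.0, -0.049]
3 [-0.538, 0.713, -0.082, 0.0, 0.0, -0.049]
4 [-0.641, 0.622, -0.082, 0.0, 0.0, -0.049]
5 [-0.729, 0.517, -0.082, 0.0, 0.0, -0.049]
6 [-0.8, 0.399, -0.082, 0.0, 0.0, -0.049]
7 [-0.851, 0.272, -0.082, 0.0, 0.0, -0.049]
8 [-0.883, 0.138, -0.082, 0.0, 0.0, -0.049]
9 [-0.893, 0.001, -0.082, 0.0, 0.0, -0.049]
10 [-0.883, -0.136, -0.082, 0.0, 0.0, -0.049]
11 [-0.852, -0.27, -0.082, 0.0, 0.0, -0.049]
```

View pics/w6.png

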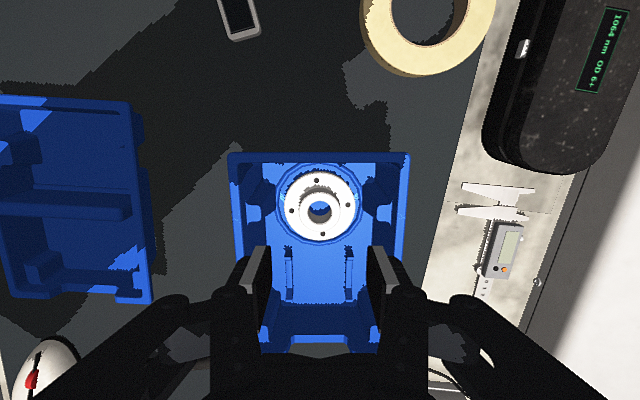

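```bash
python3 -m inch '[[-0.15,0.81,-0.08,0,0,-0.045,-0.1],[-0.26,0.78,-0.08,0,0,-0.045,-0.1],[-0.37,0.73,-0.08,0,0,-0.045,-0.1],[-0.48,0.67,-0.08,0,0,-0.045,-0.1],[-0.57,0.6,-0.08,0,0,-0.045,-0.1],[-0.65,0.5,-0.08,0,0,-0.045,-0.1],[-0.72,0.4,-0.08,0,0,-0.045,-0.1],[-0.77,0.3,-0.08,0,0,-0.045,-0.1]]'
python3 -m inch '[[-0.8,0.18,-0.08,0,0,-0.045,-0.1],[-0.82,0.06,0,0,0,-0.045,-0.1],[-0.82,-0.06,0,0,0,-0.045,-0.1],[-0.8,-0.18,0,0,0,-0.045,-0.1],[-0.78,-0.25,0,0,0,-0.045,-0.1],[0,0,0,0,0,0,-0.1],[0,0,0,0,0,0,-0.1],[0,0,0,0,0,0,-0.1]]'
python3 - <<'E'
from h import *;from plan import *;import fit
p,t,zz,o=pose();print(p,t,zz,o['grip_width'])
im,d,c=snap('wrist','w7')
P=pts(d,c);P[d==0]=9
fit.blob(P,im,(.428,-.105),.053,.016,.05,'shaft')
E
```

```text
clock: 12.45
eef_pos: [0.5035, -0.0353, 0.1519]
tool_rot: [0.972, 0.236, 0.0, 0.0]
ft_force: [-0.4, -1.0, 0.5]
grip_width: 0.0471
clock: 13.25
eef_pos: [0.4261, -0.0999, 0.154]
tool_rot: [0.832, 0.555, 0.0, 0.0]
ft_force: [0.9, -0.0, -0.1]
grip_width: 0.0467
[ 0.42607881 -0.09990435  0.15399743] 67.44536278556379 [ 1.01307573e-03  7.00164159e-05 -9.99999484e-01] 0.0467475935959304
shaft n 1614 ztop 0.0303 mean [ 425.6 -101.9] rect [ 427.9 -103.1] [21.8 80.3] ang 68.3
```

View pics/w7.png

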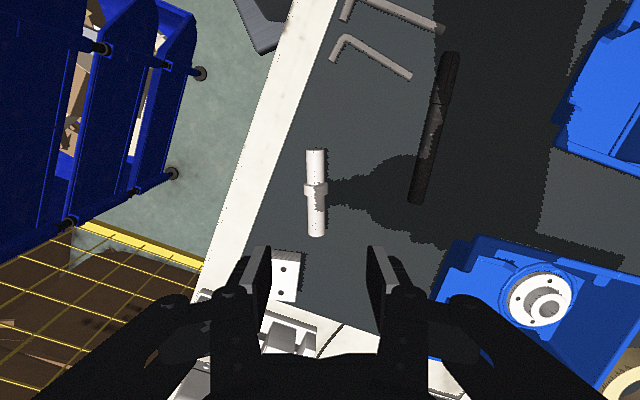

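```bash
python3 -m inch '[[-0.09,0.04,0.6,0,0,-0.005,-0.1],[0,0,0.8,0,0,0,-0.1],[0,0,0.8,0,0,0,-0.1],[0,0,0.8,0,0,0,-0.1],[0,0,0.6,0,0,0,-0.1],[0,0,0.2,0,0,0,-0.1],[0,0,0,0,0,0,-0.1],[0,0,0,0,0,0,-0.1]]'
python3 - <<'E'
from h import *;from plan import *;import fit
p,t,zz,o=pose();print(p,t,zz,o['grip_width'])
im,d,c=snap('wrist','w8')
P=pts(d,c);P[d==0]=9
fit.blob(P,im,(.428,-.103),.053,.018,.045,'shaft')
E
```

```text
clock: 14.1
eef_pos: [0.4261, -0.1026, 0.0593]
tool_rot: [0.827, 0.562, 0.0, 0.0]
ft_force: [0.6, -0.0, 0.8]
grip_width: 0.0469
[ 0.4260853  -0.10257007  0.05931982] 68.42314734274188 [ 9.25117311e-04 -1.88392955e-04 -9.99999554e-01] 0.04692458623595836
shaft n 3364 ztop 0.0303 mean [ 424.4 -101.5] rect [ 428.  -103.2] [21.7 80.4] ang 67.5
```

View pics/w8.png

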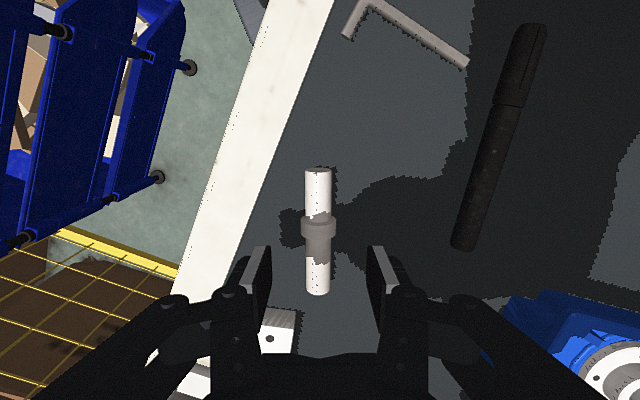

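```bash
python3 - <<'E'
from h import *
im,d,c=load('w8.npz');P=pts(d,c);P[d==0]=9
p=np.array([.42609,-.10257,.0593]);a=np.radians(68.42)
ex=np.array([np.cos(a),np.sin(a)]);ey=np.array([np.sin(a),-np.cos(a)])
q=(P[...,:2]-p[:2]);X=q@ex*1000;Y=q@ey*1000
m=(P[...,2]>.017)&(P[...,2]<.04)&(abs(X)<20)&(abs(Y)<50)
for y in range(-44,48,3):
    k=m&(abs(Y-y)<1.5)
    if k.sum()>5: print(y,k.sum(),X[k].min().round(1),X[k].max().round(1),'z',np.percentile(P[...,2][k]*1000,95).round(1))
E
```

```text
-38 162 -7.1 8.1 z 29.3
-35 137 -7.1 8.1 z 29.7
-32 139 -7.1 8.2 z 29.8
-29 131 -7.2 8.2 z 29.7
-26 134 -7.2 8.3 z 30.0
-23 130 -7.2 8.3 z 29.7
-20 132 -7.3 7.7 z 29.9
-17 127 -7.3 7.7 z 29.9
-14 123 -7.3 7.7 z 30.0
-11 123 -7.4 7.8 z 29.7
-8 235 -10.6 11.0 z 32.0
-5 169 -10.6 11.1 z 32.5
-2 158 -10.6 11.0 z 32.6
1 145 -9.9 11.0 z 32.5
4 64 -6.9 7.9 z 29.9
7 119 -7.7 8.0 z 29.9
10 109 -7.0 8.0 z 29.8
13 110 -7.0 8.1 z 29.7
16 107 -7.1 8.2 z 29.6
19 107 -7.1 8.2 z 29.7
22 107 -7.2 8.2 z 29.5
25 108 -7.2 8.3 z 29.5
28 101 -7.2 8.3 z 29.6
31 98 -7.3 7.6 z 29.5
34 103 -7.3 7.6 z 30.0
37 95 -7.3 7.7 z 30.0
40 92 -7.4 7.7 z 29.5
43 8 -5.3 5.0 z 28.6
```

```bash
python3 -m inch '[[0.014,-0.14,0.4,0,0,0,-0.1],[0,0,0.6,0,0,0,-0.1],[0,0,0.6,0,0,0,-0.1],[0,0,0.27,0,0,0,-0.1],[0,0,0.06,0,0,0,-0.1],[0,0,0,0,0,0,0.1],[0,0,0,0,0,0,0.1],[0,0,0,0,0,0,0.1]]'
python3 - <<'E'
from h import *;from plan import *
p,t,zz,o=pose();print(p,t,zz,o['grip_width'])
im,d,c=snap('wrist','w9')
E
```

```text
clock: 14.95
eef_pos: [0.4228, -0.1012, 0.0111]
tool_rot: [0.827, 0.562, 0.0, 0.001]
ft_force: [-0.7, 1.0, -0.4]
grip_width: 0.0384
[ 0.42280323 -0.10118261  0.01114543] 68.40790902141772 [ 1.37685352e-03 -3.12179994e-04 -9.99999003e-01] 0.0383813236187307
```

View pics/w9.png

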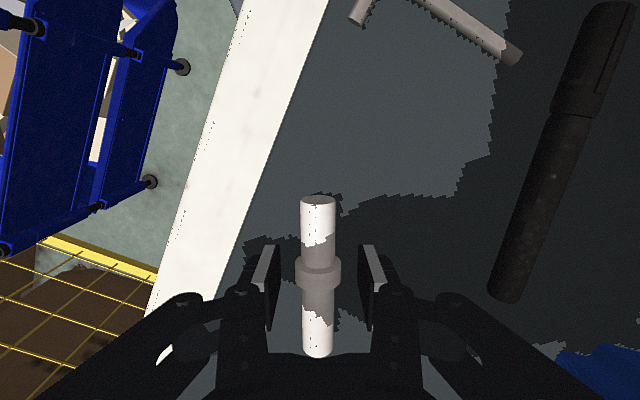

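```bash
python3 -m inch '[[0,0,0,0,0,0,0.25],[0,0,0,0,0,0,0.35],[0,0,0,0,0,0,0.45],[0,0,0,0,0,0,0.6],[0,0,0,0,0,0,1],[0,0,0,0,0,0,1],[0,0,0,0,0,0,1],[0,0,0,0,0,0,1]]'
python3 -m inch '[[0,0,-0.1,0,0,0,1],[0,0,-0.3,0,0,0,1],[0,0,-0.7,0,0,0,1],[0,0,-0.8,0,0,0,1],[0,0,-0.8,0,0,0,1],[0,0,-0.8,0,0,0,1],[0,0,-0.8,0,0,0,1],[0,0,-0.8,0,0,0,1]]'
python3 - <<'E'
from h import *;from plan import *
p,t,zz,o=pose();print(p,t,zz,o['grip_width'])
im,d,c=snap('wrist','w10')
E
```

```text
clock: 15.8
eef_pos: [0.4223, -0.1011, 0.0109]
tool_rot: [0.827, 0.562, 0.0, 0.0]
ft_force: [-1.5, 0.0, 5.2]
grip_width: 0.0211
clock: 16.6
eef_pos: [0.4219, -0.101, 0.1391]
tool_rot: [0.827, 0.562, -0.0, -0.0]
ft_force: [-0.6, 0.2, -1.2]
grip_width: 0.0206
[ 0.42186533 -0.10096217  0.13906873] 68.41249650133996 [-2.70357022e-04  6.37091440e-05 -9.99999961e-01] 0.02060413723745307
```

View pics/w10.png

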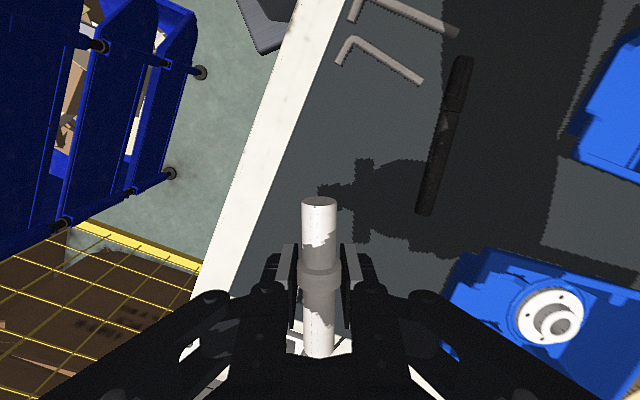

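```bash
python3 - <<'E'
from h import *;from plan import *
im,d,c=load('w10.npz');P=pts(d,c);P[d==0]=9
p=np.array([.42187,-.10096,.13907]);a=np.radians(68.41)
ex=np.array([np.cos(a),np.sin(a)]);ey=np.array([np.sin(a),-np.cos(a)])
q=(P[...,:2]-p[:2]);X=q@ex*1000;Y=q@ey*1000;Z=(P[...,2]-p[2])*1000
m=(abs(Z-8)<15)&(abs(X)<13)&(abs(Y)<50)&(im.min(-1)>70)
for y in range(-44,58,6):
    k=m&(abs(Y-y)<2)
    if k.sum()>5: print(y,k.sum(),X[k].min().round(1),X[k].max().round(1),'z',np.percentile(Z[k],95).round(1),np.median(X[k]).round(1))
plan(.577,.0163,.135,52.4,9)
E
```

```text
-32 551 -7.0 8.5 z 18.8 1.0
-26 308 -7.1 8.7 z 18.8 0.6
-20 288 -7.2 8.9 z 19.1 0.6
-14 272 -6.7 8.4 z 18.9 1.0
-8 266 -6.8 8.5 z 18.9 0.6
-2 565 -9.3 11.1 z 21.6 1.0
4 336 -9.3 10.9 z 21.7 1.1
10 194 -9.7 8.3 z 19.0 0.6
16 233 -6.7 8.4 z 18.7 0.6
22 229 -6.8 8.5 z 18.8 1.1
28 216 -6.9 8.6 z 18.8 0.8
34 215 -7.0 8.7 z 18.8 0.6
40 198 -7.1 8.8 z 18.9 1.1
46 63 -7.2 8.2 z 18.2 0.6
from [ 0.424  -0.1015  0.1422] 68.41 tilt [ 0.0052 -0.0013 -1.    ] j1 -13.5 j6 8.1 dth -16.01
end j6 approx 39 dir 16.011242510809353
0 [0.737, 0.44, 0.032, 0.0, 0.0, 0.01]
1 [0.75, 0.417, 0.032, 0.0, 0.0, 0.01]
2 [0.763, 0.393, 0.032, 0.0, 0.0, 0.01]
3 [0.775, 0.369, 0.032, 0.0, 0.0, 0.01]
4 [0.786, 0.345, 0.032, 0.0, 0.0, 0.01]
5 [0.796, 0.32, 0.032, 0.0, 0.0, 0.01]
6 [0.806, 0.296, 0.032, 0.0, 0.0, 0.01]
7 [0.814, 0.27, 0.032, 0.0, 0.0, 0.01]
8 [0.822, 0.245, 0.032, 0.0, 0.0, 0.01]
```

```bash
python3 -m inch '[[0.4,0.22,0,0,0,0.01,1],[0.75,0.42,0,0,0,0.01,1],[0.76,0.4,0,0,0,0.01,1],[0.77,0.37,0,0,0,0.01,1],[0.79,0.35,0,0,0,0.01,1],[0.8,0.33,0,0,0,0.01,1],[0.81,0.3,0,0,0,0.01,1],[0.81,0.28,0,0,0,0.01,1]]'
python3 -m inch '[[0.81,0.26,0,0,0,0.009,1],[0.35,0.16,0,0,0,0,1],[0,0,0,0,0,0,1],[0,0,0,0,0,0,1],[0,0,0,0,0,0,1],[0,0,0,0,0,0,1],[0,0,0,0,0,0,1],[0,0,0,0,0,0,1]]'
python3 - <<'E'
from h import *;from plan import *;import fit
p,t,zz,o=pose();print(p,t,zz,o['grip_width'])
im,d,c=snap('wrist','w11');P=pts(d,c);P[d==0]=9
fit.rim(P,im,(.60,.04),.065,'deep')
fit.blob(P,im,(.622,.065),.035,.028,.05,'hub')
plan(.577,.0163,.135,52.4,1)
E
```

```text
clock: 17.45
eef_pos: [0.5512, -0.0022, 0.1374]
tool_rot: [0.891, 0.454, -0.0, -0.0]
ft_force: [0.4, 0.3, -1.6]
grip_width: 0.0207
clock: 18.25
eef_pos: [0.5765, 0.0139, 0.1383]
tool_rot: [0.897, 0.441, 0.0, 0.0]
ft_force: [-1.0, 0.3, -1.1]
grip_width: 0.0206
[0.57649768 0.0139418  0.13831731] 52.36701250631045 [ 2.85443126e-04 -1.82865829e-05 -9.99999959e-01] 0.02064952826866849
deep n 6980 z 0.0653 [602.3  39.5] [174.1 126.5] ang 52.2
hub n 1042 ztop 0.035 mean [621.2  65.2] rect [622.3  65.2] [35.1 34.9] ang 44.8
from [0.5765 0.014  0.1383] 52.37 tilt [ 2.e-04  0.e+00 -1.e+00] j1 1.4 j6 39.0 dth 0.03
end j6 approx 39 dir -0.026740884330678227
0 [0.083, -0.041, 0.13, 0.0, 0.0, -0.0]
```

View pics/w11.png

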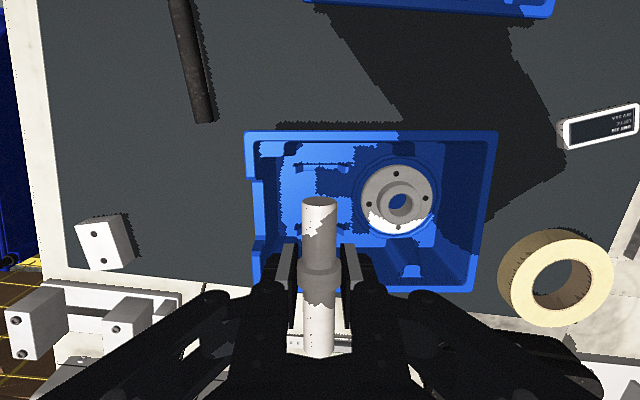

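```bash
python3 -m inch '[[0.08,-0.04,0.3,0,0,0,1],[0,0,0.7,0,0,0,1],[0,0,0.8,0,0,0,1],[0,0,0.8,0,0,0,1],[0,0,0.8,0,0,0,1],[0,0,0.6,0,0,0,1],[0,0,0.2,0,0,0,1],[0,0,0,0,0,0,1]]'
python3 - <<'E'
from h import *;from plan import *;import fit
p,t,zz,o=pose();print(p,t,zz,o['grip_width'])
im,d,c=snap('wrist','w12')
E
```

```text
clock: 19.1
eef_pos: [0.5762, 0.0165, 0.0319]
tool_rot: [0.897, 0.442, -0.001, -0.0]
ft_force: [-0.6, -0.0, 0.3]
grip_width: 0.0207
[0.57620876 0.01653123 0.03193236] 52.39994506557061 [-2.32690691e-03 -8.16241326e-05 -9.99997289e-01] 0.020665500966774213
```

View pics/w12.png

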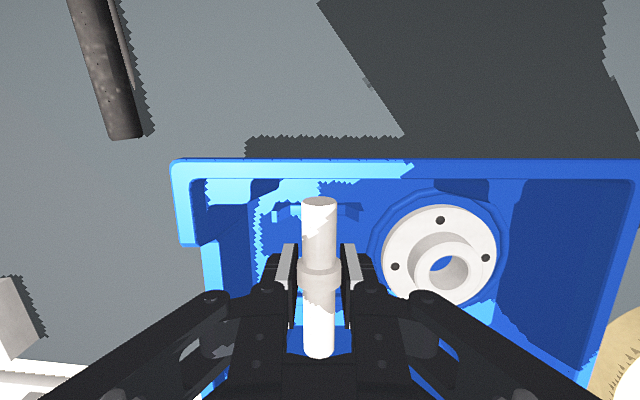

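```bash
python3 -m inch '[[0,0,0.14,0,0,0,1],[0,0,0.14,0,0,0,1],[0,0,0.1,0,0,0,1],[0,0,0.08,0,0,0,1],[0,0,0.06,0,0,0,1],[0,0,0,0,0,0,1],[0,0,0,0,0,0,1],[0,0,0,0,0,0,1]]'
```

```text
clock: 19.95
eef_pos: [0.5772, 0.0164, 0.0202]
tool_rot: [0.897, 0.441, 0.0, 0.0]
ft_force: [-0.6, 0.3, -1.0]
grip_width: 0.0207
```

```bash
python3 -m inch '[[0,0,0.04,0,0,0,1],[0,0,0,0,0,0,1],[0,0,0.04,0,0,0,1],[0,0,0,0,0,0,1],[0,0,0.04,0,0,0,1],[0,0,0,0,0,0,1],[0,0,0,0,0,0,1],[0,0,0,0,0,0,1]]'
```

```text
clock: 20.75
eef_pos: [0.5771, 0.0164, 0.0189]
tool_rot: [0.897, 0.441, 0.0, 0.0]
ft_force: [-3.9, -0.4, 11.2]
grip_width: 0.0211
```

```bash
python3 -m inch '[[0,0,-0.05,0,0,0,1],[0,0,0,0,0,0,1],[0,0,0,0,0,0,0.4],[0,0,0,0,0,0,0.25],[0,0,0,0,0,0,0.15],[0,0,0,0,0,0,0.1],[0,0,0,0,0,0,0.1],[0,0,0,0,0,0,0.1]]'
python3 -m inch '[[0,0,-0.2,0,0,0,0.1],[0,0,-0.8,0,0,0,0.1],[0,0,-1,0,0,0,0.1],[0,0,-1,0,0,0,0.1],[0,0,-1,0,0,0,0],[0,0,-1,0,0,0,0],[0,0,0,0,0,0,0],[0,0,0,0,0,0,0]]'
python3 - <<'E'
from h import *;from plan import *;import fit
p,t,zz,o=pose();print(p,t,zz,o['grip_width'])
im,d,c=snap('wrist','w13');P=pts(d,c);P[d==0]=9
r=fit.rim(P,im,(.60,.04),.065,'deep')
fit.blob(P,im,(.622,.065),.035,.028,.05,'hub')
fit.blob(P,im,(.622,.065),.035,.017,.05,'fl')
p0=np.array([.5815,.0126,0]);a=np.radians(52.2)
ex=np.array([np.cos(a),np.sin(a)]);ey=np.array([np.sin(a),-np.cos(a)])
q=(P[...,:2]-p0[:2]);X=q@ex*1000;Y=q@ey*1000;Z=(P[...,2]-p0[2])*1000
m=(Z>23)&(Z<50)&(abs(X)<13)&(abs(Y)<45)&(im.min(-1)>70)
for y in range(-44,58,6):
    k=m&(abs(Y-y)<2)
    if k.sum()>5: print(y,k.sum(),X[k].min().round(1),X[k].max().round(1),'z',np.percentile(Z[k],95).round(1),np.median(X[k]).round(1))
print(Y[m].min(),Y[m].max())
E
```

```text
clock: 21.55
eef_pos: [0.5771, 0.0164, 0.0182]
tool_rot: [0.897, 0.441, -0.0, -0.0]
ft_force: [-0.7, -0.2, -0.0]
grip_width: 0.0382
clock: 22.35
eef_pos: [0.5775, 0.0164, 0.1441]
tool_rot: [0.897, 0.441, 0.001, 0.0]
ft_force: [0.1, 0.0, 0.8]
grip_width: 0.0428
[0.5775238  0.01644965 0.14405956] 52.39174243849831 [ 1.88337413e-03  6.51909907e-05 -9.99998224e-01] 0.042841192871453035
deep n 7125 z 0.0652 [602.1  39.8] [174.7 125.7] ang 52.3
hub n 1001 ztop 0.0349 mean [621.2  65.3] rect [622.  65.] [34.7 34.4] ang 80.3
fl n 3453 ztop 0.0343 mean [619.5  65.6] rect [622.4  65. ] [61.8 61.7] ang 6.5
-38 115 -6.4 8.4 z 37.7 1.0
-32 90 -6.4 8.5 z 37.6 1.0
-26 92 -6.5 8.5 z 37.8 1.1
-20 89 -6.5 8.6 z 37.7 1.1
-14 89 -6.5 8.7 z 37.8 1.1
-8 150 -9.2 11.4 z 40.7 1.1
-2 119 -9.1 11.3 z 40.7 1.1
4 81 -5.7 8.9 z 37.6 2.0
10 80 -5.7 9.0 z 37.6 2.0
16 81 -5.8 9.0 z 37.9 2.0
22 79 -5.8 9.1 z 37.6 2.1
28 80 -5.8 9.2 z 37.6 1.2
34 74 -5.8 9.3 z 37.9 2.1
40 36 -5.8 9.3 z 37.5 1.7
-39.838516089577666 40.57188557952287
```

View pics/w13.png

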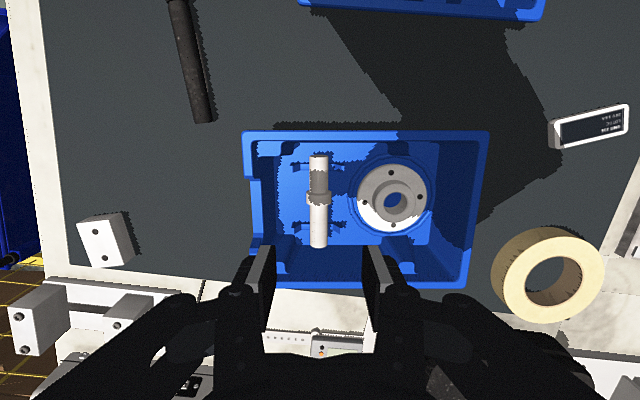

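```bash
python3 - <<'E'
from plan import *
plan(.468,.192,.16,48.6,9)
E
```

```text
from [0.5767 0.0164 0.1429] 52.39 tilt [-6.e-04 -0.e+00 -1.e+00] j1 1.6 j6 39.2 dth -3.79
end j6 approx 64 dir 3.7914610297548847
0 [0.323, -0.859, -0.076, 0.0, 0.0, 0.002]
1 [0.317, -0.861, -0.076, 0.0, 0.0, 0.002]
2 [0.311, -0.863, -0.076, 0.0, 0.0, 0.002]
3 [0.304, -0.866, -0.076, 0.0, 0.0, 0.002]
4 [0.298, -0.868, -0.076, 0.0, 0.0, 0.002]
5 [0.292, -0.87, -0.076, 0.0, 0.0, 0.002]
6 [0.285, -0.872, -0.076, 0.0, 0.0, 0.002]
7 [0.279, -0.874, -0.076, 0.0, 0.0, 0.002]
8 [0.272, -0.876, -0.076, 0.0, 0.0, 0.002]
```

```bash
python3 -m inch '[[0.35,-0.95,-0.1,0,0,0.0026,0],[0.35,-0.97,-0.1,0,0,0.0026,0],[0.35,-0.97,-0.1,0,0,0.0026,0],[0.34,-0.97,-0.1,0,0,0.0026,0],[0.34,-0.98,-0.1,0,0,0.0026,0],[0.33,-0.98,-0.1,0,0,0.0026,0],[0.32,-0.98,-0.05,0,0,0.0026,0],[0.31,-0.98,-0.05,0,0,0.0026,0]]'
python3 -m inch '[[0,0,0,0,0,0,0],[0,0,0,0,0,0,0],[0,0,0,0,0,0,0],[0,0,0,0,0,0,0],[0,0,0,0,0,0,0],[0,0,0,0,0,0,0],[0,0,0,0,0,0,0],[0,0,0,0,0,0,0]]'
python3 - <<'E'
from h import *;from plan import *;import fit
p,t,zz,o=pose();print(p,t,zz,o['grip_width'])
im,d,c=snap('wrist','w14');P=pts(d,c);P[d==0]=9
r=fit.rim(P,im,(.468,.192),.046,'shallow')
fit.rim(P,im,(.468,.192),.056,'hi')
fit.blob(P,im,(.468,.192),.07,.05,.06,'rib')
E
```

```text
clock: 23.2
eef_pos: [0.4674, 0.192, 0.1593]
tool_rot: [0.911, 0.412, -0.002, -0.0]
ft_force: [-0.2, 0.1, 0.3]
grip_width: 0.0428
clock: 24.0
eef_pos: [0.4691, 0.1914, 0.1608]
tool_rot: [0.911, 0.412, 0.0, 0.0]
ft_force: [0.0, 1.0, -0.1]
grip_width: 0.0429
[0.46911373 0.19143621 0.16082934] 48.625309022686565 [ 6.05978122e-05  2.03471560e-05 -9.99999998e-01] 0.042903158829654287
shallow n 5593 z 0.0457 [468.1 193.4] [169.  119.9] ang 48.7
hi n 1552 z 0.0529 [468.  193.1] [11.5 97.5] ang 49.0
rib n 1552 ztop 0.0539 mean [466.3 195. ] rect [468.  193.1] [11.5 97.5] ang 49.0
```

View pics/w14.png

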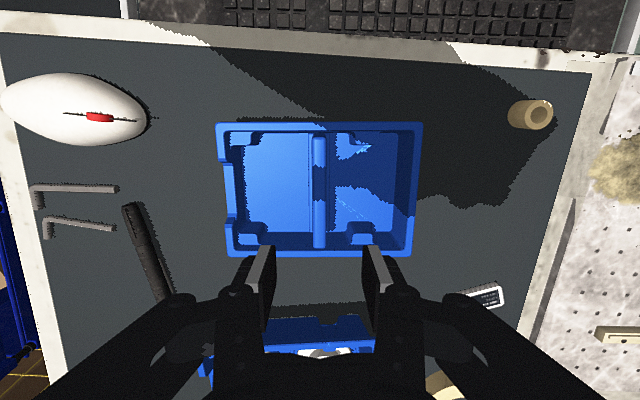

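```bash
python3 -m inch '[[0.025,-0.08,0.4,0,0,-0.0017,0],[0,0,0.9,0,0,0,0],[0,0,0.95,0,0,0,0],[0,0,0.95,0,0,0,0],[0,0,0.95,0,0,0,0.1],[0,0,0.8,0,0,0,0.1],[0,0,0.45,0,0,0,0.1],[0,0,0.07,0,0,0,0.1]]'
python3 -m inch '[[0,0,0,0,0,0,0.4],[0,0,0,0,0,0,1],[0,0,0,0,0,0,1],[0,0,0,0,0,0,1],[0,0,0,0,0,0,1],[0,0,0,0,0,0,1],[0,0,0,0,0,0,1],[0,0,0,0,0,0,1]]'
python3 -m inch '[[0,0,-0.1,0,0,0,1],[0,0,-0.3,0,0,0,1],[0,0,-0.6,0,0,0,1],[0,0,-0.8,0,0,0,1],[0,0,-0.8,0,0,0,1],[0,0,-0.8,0,0,0,1],[0,0,-0.8,0,0,0,1],[0,0,-0.8,0,0,0,1]]'
python3 - <<'E'
from h import *;from plan import *;import fit
p,t,zz,o=pose();print(p,t,zz,o['grip_width'])
im,d,c=snap('wrist','w15')
P=pts(d,c);P[d==0]=9
for dz in(.02,.03): fit.rim(P,im,p[:2],p[2]+dz,'rim')
E
```

```text
clock: 24.85
eef_pos: [0.4664, 0.1929, 0.0223]
tool_rot: [0.91, 0.414, -0.002, -0.0]
ft_force: [-0.1, 0.7, -0.7]
grip_width: 0.0381
clock: 25.65
eef_pos: [0.4689, 0.1938, 0.0251]
tool_rot: [0.91, 0.414, 0.001, 0.0]
ft_force: [-0.9, 1.3, 6.4]
grip_width: 0.0108
clock: 26.45
eef_pos: [0.4673, 0.1931, 0.1497]
tool_rot: [0.91, 0.414, -0.001, -0.0]
ft_force: [0.7, 0.4, -2.0]
grip_width: 0.011
[0.46727719 0.19308613 0.14971451] 48.948544863593575 [-1.19402479e-03 -5.31391954e-04 -9.99999146e-01] 0.01100809346787807
rim n 14662 z 0.1701 [465.9 195.7] [169.1 114.5] ang 49.0
rim n 5037 z 0.1775 [456.4 201.1] [36.4 99.6] ang 66.2
```

View pics/w15.png

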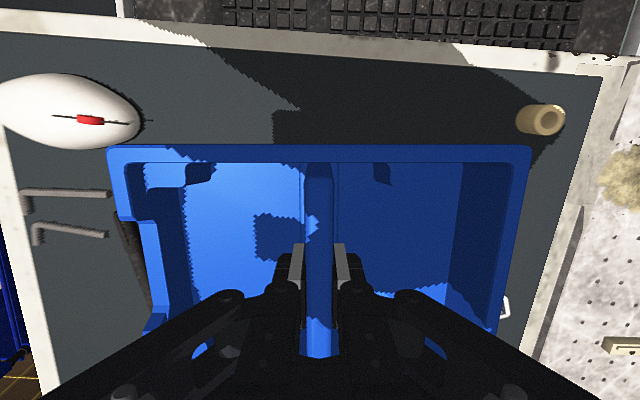

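```bash
sed -i 's/def plan(x,y,z,th,n,start=None):/def plan(x,y,z,th,n,start=None,dth=None):/; s/    dth=(th-t0+180)%360-180/    dth=(th-t0+180)%360-180 if dth is None else dth/' plan.py
python3 - <<'E'
from plan import *;from h import *
plan(.6028,.0404,.20,232.3,22,dth=183.35)
im,d,c=load('w15.npz');P=pts(d,c)
p=np.array([.46728,.19309,.1497]);a=np.radians(48.95)
ex=np.array([np.cos(a),np.sin(a)]);ey=np.array([np.sin(a),-np.cos(a)])
q=P[...,:2]-p[:2];X=q@ex;Y=q@ey;Z=P[...,2]
hsv=cv2.cvtColor(im,cv2.COLOR_BGR2HSV)
m=(d>0)&(hsv[...,1]>120)&(hsv[...,0]>100)&(hsv[...,0]<125)&(Z>.155)&(Z<.172)&((abs(X)>.079)|(Y<-.056))&(abs(X)<.09)&(Y>-.068)&(Y<.03)
A=np.c_[X[m],Y[m],np.ones(m.sum())];
for i in range(4):
    s=np.linalg.lstsq(A,Z[m],rcond=None)[0];r=Z[m]-A@s;print(s,r.std(),m.sum());mm=m.copy();mm[m]=abs(r)<.003;m=mm;A=np.c_[X[m],Y[m],np.ones(m.sum())]
E
```

```text
from [0.4693 0.1939 0.1533] 48.95 tilt [ 0.0044  0.0018 -1.    ] j1 22.5 j6 63.5 dth 183.35
end j6 approx -138 dir -183.35
0 [-0.051, 0.366, -0.085, 0.0, 0.0, -0.046]
1 [-0.104, 0.355, -0.085, 0.0, 0.0, -0.046]
2 [-0.154, 0.336, -0.085, 0.0, 0.0, -0.046]
3 [-0.201, 0.31, -0.085, 0.0, 0.0, -0.046]
4 [-0.244, 0.278, -0.085, 0.0, 0.0, -0.046]
5 [-0.282, 0.24, -0.085, 0.0, 0.0, -0.046]
6 [-0.314, 0.196, -0.085, 0.0, 0.0, -0.046]
7 [-0.339, 0.149, -0.085, 0.0, 0.0, -0.046]
8 [-0.357, 0.098, -0.085, 0.0, 0.0, -0.046]
9 [-0.367, 0.045, -0.085, 0.0, 0.0, -0.046]
10 [-0.37, -0.008, -0.085, 0.0, 0.0, -0.046]
11 [-0.365, -0.062, -0.085, 0.0, 0.0, -0.046]
12 [-0.352, -0.114, -0.085, 0.0, 0.0, -0.046]
13 [-0.332, -0.164, -0.085, 0.0, 0.0, -0.046]
14 [-0.304, -0.21, -0.085, 0.0, 0.0, -0.046]
15 [-0.271, -0.252, -0.085, 0.0, 0.0, -0.046]
16 [-0.231, -0.289, -0.085, 0.0, 0.0, -0.046]
17 [-0.187, -0.319, -0.085, 0.0, 0.0, -0.046]
18 [-0.139, -0.343, -0.085, 0.0, 0.0, -0.046]
19 [-0.088, -0.359, -0.085, 0.0, 0.0, -0.046]
20 [-0.035, -0.368, -0.085, 0.0, 0.0, -0.046]
21 [0.019, -0.369, -0.085, 0.0, 0.0, -0.046]
[ 0.03054582 -0.08003018  0.16583669] 0.0029530507025688985 8164
[ 0.01196784 -0.03992472  0.16830755] 0.001151358381569227 5960
[ 0.00333124 -0.01001125  0.17004901] 0.0007825435116506694 5867
[ 0.00176153 -0.00495388  0.17035053] 0.0007228166864912598 5845
```

```bash
python3 -m inch '[[-0.05,0.37,-0.2,0,0,-0.0463,1],[-0.1,0.36,-0.25,0,0,-0.0463,1],[-0.15,0.34,-0.25,0,0,-0.0463,1],[-0.2,0.31,-0.25,0,0,-0.0463,1],[-0.24,0.28,-0.25,0,0,-0.0463,1],[-0.28,0.24,-0.25,0,0,-0.0463,1],[-0.31,0.2,-0.2,0,0,-0.0463,1],[-0.34,0.15,-0.1,0,0,-0.0463,1]]'
python3 -m inch '[[-0.36,0.1,0,0,0,-0.0463,1],[-0.37,0.05,0,0,0,-0.0463,1],[-0.37,-0.01,0,0,0,-0.0463,1],[-0.37,-0.06,0,0,0,-0.0463,1],[-0.35,-0.11,0,0,0,-0.0463,1],[-0.33,-0.16,0,0,0,-0.0463,1],[-0.3,-0.21,0,0,0,-0.0463,1],[-0.27,-0.25,0,0,0,-0.0463,1]]'
python3 -m inch '[[-0.23,-0.29,0,0,0,-0.0463,1],[-0.19,-0.32,0,0,0,-0.0463,1],[-0.14,-0.34,0,0,0,-0.0463,1],[-0.09,-0.36,0,0,0,-0.0463,1],[-0.04,-0.37,0,0,0,-0.0463,1],[0.02,-0.37,0,0,0,-0.0463,1],[0,0,0,0,0,0,1],[0,0,0,0,0,0,1]]'
python3 -m inch '[[0,0,0,0,0,0,1],[0,0,0,0,0,0,1],[0,0,0,0,0,0,1],[0,0,0,0,0,0,1],[0,0,0,0,0,0,1],[0,0,0,0,0,0,1],[0,0,0,0,0,0,1],[0,0,0,0,0,0,1]]'
python3 - <<'E'
from plan import *;from h import *;import fit
plan(.6028,.0404,.10,232.3,1)
for n in('wrist','top','scene'):
    im,d,c=snap(n,n+'20')
    if n!='wrist':
        P=pts(d,c);P[d==0]=9;fit.rim(P,im,(.602,.04),.065,n)
    cv2.imwrite(f'pics/{n}20c.png',im)
E
```

```text
clock: 27.3
eef_pos: [0.5169, 0.1374, 0.1925]
tool_rot: [0.53, 0.848, -0.0, -0.0]
ft_force: [-0.2, 0.5, -2.7]
grip_width: 0.0108
clock: 28.1
eef_pos: [0.5654, 0.0818, 0.1918]
tool_rot: [-0.023, 1.0, -0.0, -0.001]
ft_force: [0.3, -0.5, -2.4]
grip_width: 0.011
clock: 28.9
eef_pos: [0.6018, 0.0403, 0.1919]
tool_rot: [-0.439, 0.898, 0.0, -0.001]
ft_force: [0.3, 0.4, -1.7]
grip_width: 0.0106
clock: 29.7
eef_pos: [0.6024, 0.0404, 0.1928]
tool_rot: [-0.441, 0.898, 0.0, -0.0]
ft_force: [-0.2, 0.2, -1.3]
grip_width: 0.0109
from [0.6024 0.0404 0.1928] -127.71 tilt [-0. -0. -1.] j1 3.8 j6 -138.5 dth 0.01
end j6 approx -138 dir -0.005114743856893256
0 [-0.011, -0.011, 3.712, 0.0, 0.0, -0.0]
top n 166 z 0.0638 [578.8 101.6] [104.7  19.6] ang 43.8
scene n 686 z 0.0634 [599.7  39. ] [176.  126.6] ang 52.4
```

View pics/wrist20.png

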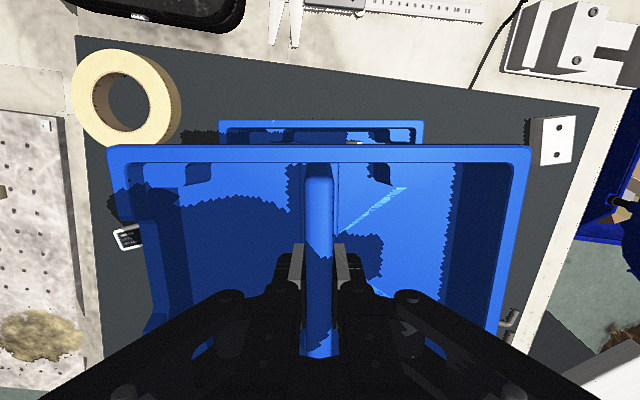

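View pics/scene20.png

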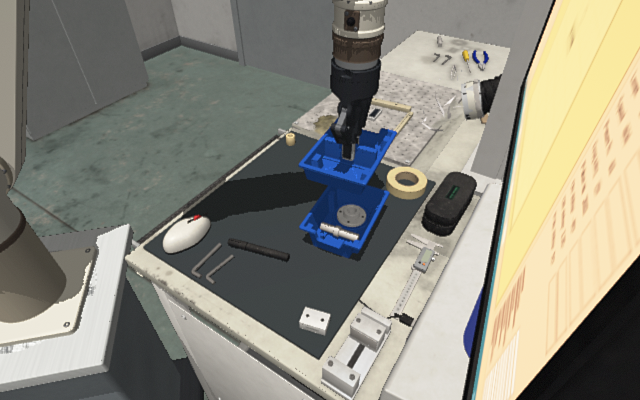

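```bash
python3 - <<'E'
from h import *
im,d,c=load('wrist20.npz');P=pts(d,c)
p=np.array([.6024,.0404,.1928]);a=np.radians(-127.71)
ex=np.array([np.cos(a),np.sin(a)]);ey=np.array([np.sin(a),-np.cos(a)])
q=P[...,:2]-p[:2];X=q@ex*1000;Y=q@ey*1000;Z=P[...,2]
hsv=cv2.cvtColor(im,cv2.COLOR_BGR2HSV)
b=(d>0)&(hsv[...,1]>120)&(hsv[...,0]>100)&(hsv[...,0]<125)&(abs(X)<95)
for n,z,ylo in(('deep',.0655,-75),('shallow',.213,-70)):
    m=b&(abs(Z-z)<.004)&(Y>ylo)&(Y<-20)
    print(n,m.sum(),'X',np.percentile(X[m],[.3,99.7]).round(1),X[m].min(),X[m].max(),'Ymin',np.percentile(Y[m],.3).round(1))
    for y in range(-66,-20,4):
        k=m&(abs(Y-y)<2)
        if k.sum()>10: print(y,X[k].min().round(1),X[k].max().round(1))
E
```

```text
deep 2178 X [-85.9  87.2] -86.15651789974655 87.73915847771855 Ymin -63.2
-62 -85.3 86.4
-58 -85.8 86.8
-54 -86.0 87.4
-50 -86.2 86.8
-46 -86.1 87.4
-42 -86.1 87.7
shallow 11372 X [-84.4  82.5] -85.65392991592614 83.50573382653546 Ymin -60.2
-62 -74.9 78.8
-58 -84.9 82.5
-54 -85.4 83.2
-50 -85.2 83.2
-46 -84.9 83.3
-42 -85.4 83.5
-38 -85.4 83.1
-34 -85.5 82.9
-30 -85.7 83.3
-26 -84.4 82.8
-22 74.8 83.2
```

```bash
python3 -m inch '[[0.072,-0.008,0.3,0,0,0,1],[0,0,0.7,0,0,0,1],[0,0,0.8,0,0,0,1],[0,0,0.8,0,0,0,1],[0,0,0.8,0,0,0,1],[0,0,0.7,0,0,0,1],[0,0,0.4,0,0,0,1],[0,0,0.05,0,0,0,1]]'
python3 -m inch '[[0,0,0,0,0,0,1],[0,0,0,0,0,0,1],[0,0,0,0,0,0,1],[0,0,0,0,0,0,1],[0,0,0.04,0,0,0,1],[0,0,0,0,0,0,1],[0,0,0,0,0,0,1],[0,0,0,0,0,0,1]]'
python3 - <<'E'
from h import *;snap('scene','s21');im,d,c=snap('wrist','w21')
i=cv2.imread('pics/s21.png')[120:270,260:420];cv2.imwrite('pics/s21c.png',cv2.resize(i,None,fx=4,fy=4,interpolation=cv2.INTER_CUBIC))
E
```

```text
clock: 30.65
eef_pos: [0.6, 0.0386, 0.0771]
tool_rot: [-0.441, 0.898, 0.001, -0.002]
ft_force: [0.1, -0.9, -1.7]
grip_width: 0.0108
clock: 31.45
eef_pos: [0.6015, 0.0388, 0.078]
tool_rot: [-0.441, 0.898, -0.0, -0.0]
ft_force: [-0.7, -0.2, -1.6]
grip_width: 0.011
```

View pics/w21.png

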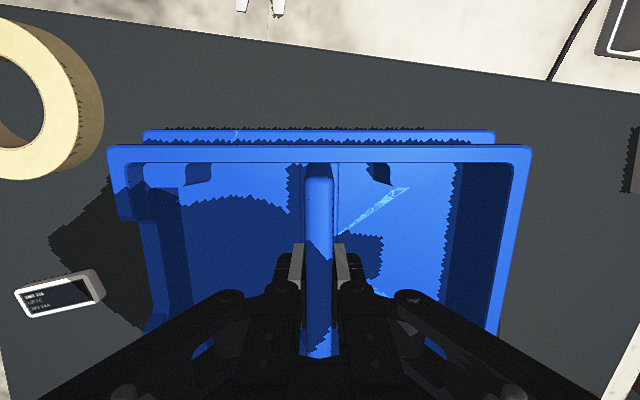

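View pics/s21c.png

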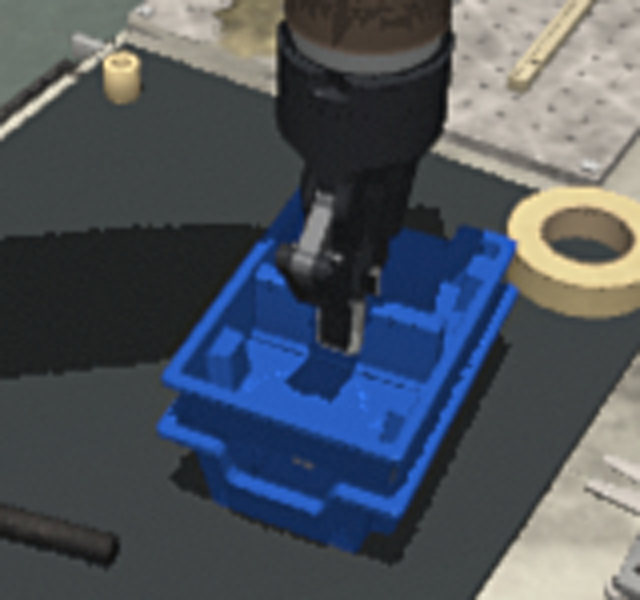

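```bash
python3 -m inch '[[0,0,0.08,0,0,0,1],[0,0,0.06,0,0,0,1],[0,0,0.06,0,0,0,1],[0,0,0.04,0,0,0,1],[0,0,0.04,0,0,0,1],[0,0,0,0,0,0,1],[0,0,0,0,0,0,1],[0,0,0,0,0,0,1]]'
```

```text
clock: 32.35
eef_pos: [0.6015, 0.0388, 0.0712]
tool_rot: [-0.441, 0.898, -0.0, 0.0]
ft_force: [-0.2, -0.9, -0.9]
grip_width: 0.0111
```

```bash
python3 -m inch '[[0,0,0.03,0,0,0,1],[0,0,0,0,0,0,1],[0,0,0.03,0,0,0,1],[0,0,0,0,0,0,1],[0,0,0.02,0,0,0,1],[0,0,0,0,0,0,1],[0,0,0,0,0,0,1],[0,0,0,0,0,0,1]]'
```

```text
clock: 33.15
eef_pos: [0.6015, 0.0388, 0.0711]
tool_rot: [-0.441, 0.898, -0.0, 0.001]
ft_force: [-5.2, -0.0, 10.5]
grip_width: 0.0107
```

```bash
python3 -m inch '[[0,0,-0.05,0,0,0,1],[0,0,0,0,0,0,0.5],[0,0,0,0,0,0,0.2],[0,0,0,0,0,0,0.1],[0,0,0,0,0,0,0.1],[0,0,-0.3,0,0,0,0.1],[0,0,-0.9,0,0,0,0.1],[0,0,-1,0,0,0,0.1]]'
python3 -m inch '[[0,0,-1,0,0,0,0.1],[0,0,-0.8,0,0,0,0.1],[0,0,0,0,0,0,0],[0,0,0,0,0,0,0],[0,0,0,0,0,0,0],[0,0,0,0,0,0,0],[0,0,0,0,0,0,0],[0,0,0,0,0,0,0]]'
python3 - <<'E'
from h import *;from plan import *;import fit
p,t,zz,o=pose();print(p,t)
im,d,c=snap('wrist','w22')
P=pts(d,c);P[d==0]=9
fit.rim(P,im,(.602,.04),.091,'shallow',rad=.13)
fit.rim(P,im,(.602,.04),.0995,'rib')
b=(abs(P[...,2]-.0915)<.005)&(np.hypot(P[...,0]-.602,P[...,1]-.04)<.12)&(np.hypot(P[...,0]-.602,P[...,1]-.04)>.055)&(im[...,0]>im[...,2]*1.8)
q=P[b];A=np.c_[q[:,:2]-[.602,.04],np.ones(len(q))]
for i in range(5):
    s=np.linalg.lstsq(A,q[:,2],rcond=None)[0];r=q[:,2]-A@s;k=abs(r)<.0025;q=q[k];A=A[k]
print('plane',s,len(q))
snap('scene','s22')
i=cv2.imread('pics/s22.png')[120:270,260:420];cv2.imwrite('pics/s22c.png',cv2.resize(i,None,fx=4,fy=4,interpolation=cv2.INTER_CUBIC))
E
```

```text
clock: 33.95
eef_pos: [0.6007, 0.0388, 0.1253]
tool_rot: [-0.441, 0.898, 0.0, -0.001]
ft_force: [0.5, 0.7, 0.1]
grip_width: 0.0384
clock: 34.75
eef_pos: [0.6011, 0.0388, 0.1695]
tool_rot: [-0.441, 0.898, 0.0, -0.001]
ft_force: [0.9, 0.7, 0.3]
grip_width: 0.0429
[0.6011153  0.03876022 0.1695424 ] -127.70279578263332
shallow n 7190 z 0.0913 [602.4  39.4] [168.8 119.7] ang 52.3
rib n 2260 z 0.0985 [602.2  38.9] [163.9 117.2] ang 52.3
plane [ 0.00088664 -0.00115222  0.09213687] 5447
```

View pics/w22.png

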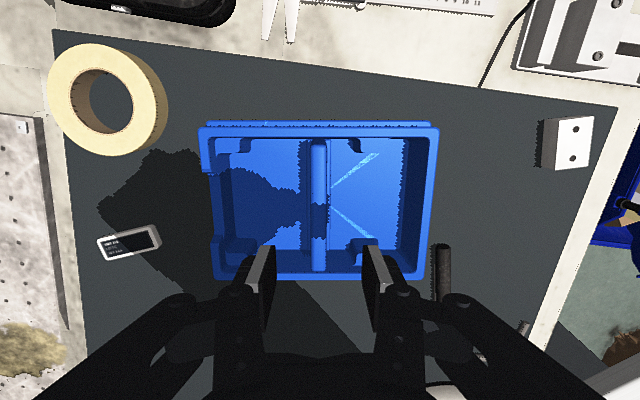

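View pics/s22c.png

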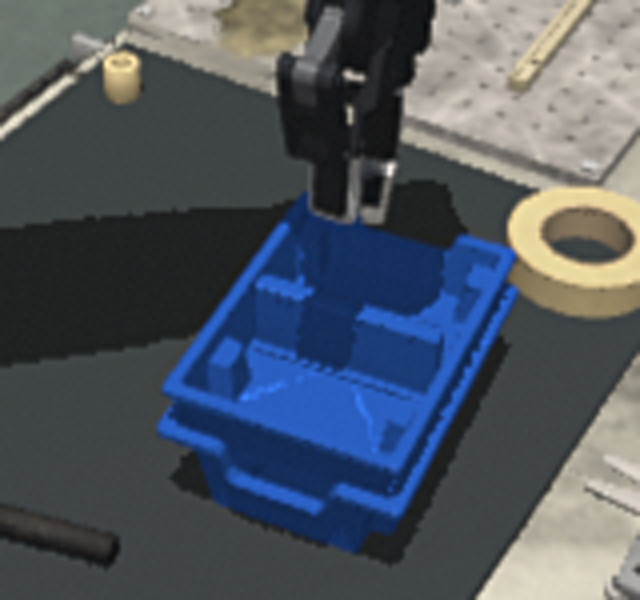

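```bash
python3 - <<'E'
from plan import *
plan(.5395,.369,.15,142.3,16)
E
```

```text
from [0.6013 0.0388 0.1699] -127.7 tilt [-7.e-04 -0.e+00 -1.e+00] j1 3.7 j6 -138.6 dth -90.0
end j6 approx -18 dir 89.9997028419694
0 [-0.559, 0.627, 0.05, 0.0, 0.0, 0.031]
1 [-0.494, 0.679, 0.05, 0.0, 0.0, 0.031]
2 [-0.426, 0.724, 0.05, 0.0, 0.0, 0.031]
3 [-0.353, 0.762, 0.05, 0.0, 0.0, 0.031]
4 [-0.276, 0.793, 0.05, 0.0, 0.0, 0.031]
5 [-0.197, 0.816, 0.05, 0.0, 0.0, 0.031]
6 [-0.116, 0.832, 0.05, 0.0, 0.0, 0.031]
7 [-0.034, 0.839, 0.05, 0.0, 0.0, 0.031]
8 [0.048, 0.838, 0.05, 0.0, 0.0, 0.031]
9 [0.13, 0.83, 0.05, 0.0, 0.0, 0.031]
10 [0.211, 0.813, 0.05, 0.0, 0.0, 0.031]
11 [0.29, 0.788, 0.05, 0.0, 0.0, 0.031]
12 [0.366, 0.756, 0.05, 0.0, 0.0, 0.031]
13 [0.438, 0.717, 0.05, 0.0, 0.0, 0.031]
14 [0.506, 0.67, 0.05, 0.0, 0.0, 0.031]
15 [0.569, 0.617, 0.05, 0.0, 0.0, 0.031]
```

```bash
python3 -m inch '[[-0.56,0.63,0,0,0,0.0312,0],[-0.49,0.68,0,0,0,0.0312,0],[-0.43,0.72,0,0,0,0.0312,0],[-0.35,0.76,0,0,0,0.0312,0],[-0.28,0.79,0,0,0,0.0312,0],[-0.2,0.82,0,0,0,0.0312,0],[-0.12,0.83,0,0,0,0.0312,0],[-0.03,0.84,0,0,0,0.0312,0]]'
python3 -m inch '[[0.05,0.84,0.1,0,0,0.0312,0],[0.13,0.83,0.1,0,0,0.0312,0],[0.21,0.81,0.1,0,0,0.0312,0],[0.29,0.79,0.1,0,0,0.0312,0],[0.37,0.76,0.1,0,0,0.0312,0],[0.44,0.72,0.1,0,0,0.0312,0],[0.51,0.67,0.1,0,0,0.0312,0],[0.57,0.62,0.1,0,0,0.0312,0]]'
python3 -m inch '[[0,0,0,0,0,0,0],[0,0,0,0,0,0,0],[0,0,0,0,0,0,0],[0,0,0,0,0,0,0],[0,0,0,0,0,0,0],[0,0,0,0,0,0,0],[0,0,0,0,0,0,0],[0,0,0,0,0,0,0]]'
python3 - <<'E'
from h import *;from plan import *;import fit
p,t,zz,o=pose();print(p,t,zz)
im,d,c=snap('wrist','w23')
P=pts(d,c);P[d==0]=9
fit.blob(P,im,(.5395,.37),.022,.03,.05,'bushtop');fit.blob(P,im,(.5395,.37),.025,.015,.05,'bush')
E
```

```text
clock: 35.65
eef_pos: [0.5704, 0.2047, 0.1703]
tool_rot: [-0.062, 0.998, -0.0, 0.0]
ft_force: [0.6, 0.1, -0.2]
grip_width: 0.0429
clock: 36.45
eef_pos: [0.539, 0.3701, 0.1501]
tool_rot: [0.324, 0.946, -0.0, -0.0]
ft_force: [-0.0, -0.1, 0.1]
grip_width: 0.0428
clock: 37.25
eef_pos: [0.5393, 0.3691, 0.1504]
tool_rot: [0.322, 0.947, 0.0, 0.0]
ft_force: [0.5, -0.8, 0.2]
grip_width: 0.0426
[0.53929708 0.36912978 0.15037632] 142.43305227841324 [ 6.30060022e-05  2.69416265e-05 -9.99999998e-01]
bushtop n 461 ztop 0.036 mean [539.8 372. ] rect [539.9 372.5] [23.9 23.4] ang 51.7
bush n 630 ztop 0.0359 mean [539.3 371.5] rect [539.9 372.4] [24.  23.5] ang 53.4
```

View pics/w23.png

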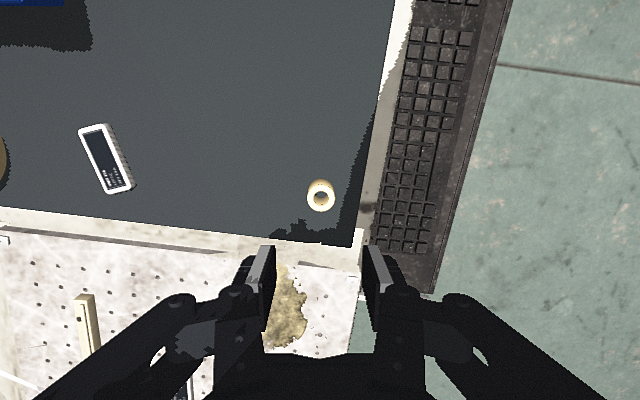

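```bash
python3 -m inch '[[0.056,0.11,0.4,0,0,0,0],[0,0,0.9,0,0,0,0],[0,0,0.95,0,0,0,0],[0,0,0.95,0,0,0,0],[0,0,0.95,0,0,0,0],[0,0,0.8,0,0,0,0],[0,0,0.36,0,0,0,0],[0,0,0.07,0,0,0,0]]'
python3 - <<'E'
from h import *;snap('wrist','w24')
E
```

```text
clock: 38.1
eef_pos: [0.5386, 0.3717, 0.0138]
tool_rot: [0.322, 0.947, -0.001, -0.001]
ft_force: [-0.8, -0.7, -0.3]
grip_width: 0.0428
```

View pics/w24.png

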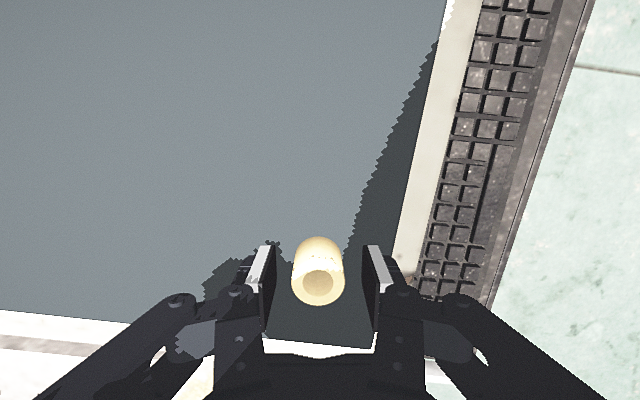

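Bush is centred between the pads (col 319). Close and lift.

```bash
python3 -m inch '[[0,0,0,0,0,0,0.2],[0,0,0,0,0,0,0.4],[0,0,0,0,0,0,1],[0,0,0,0,0,0,1],[0,0,0,0,0,0,1],[0,0,0,0,0,0,1],[0,0,0,0,0,0,1],[0,0,0,0,0,0,1]]'
python3 -m inch '[[0,0,-0.1,0,0,0,1],[0,0,-0.4,0,0,0,1],[0,0,-0.8,0,0,0,1],[0,0,-1,0,0,0,1],[0,0,-1,0,0,0,1],[0,0,-1,0,0,0,1],[0,0,-1,0,0,0,1],[0,0,-1,0,0,0,1]]'
python3 - <<'E'
from h import *;from plan import *;snap('wrist','w25')
plan(.6256,.0695,.175,142.3,12)
E
```

```text
clock: 38.95
eef_pos: [0.5408, 0.3731, 0.0176]
tool_rot: [0.322, 0.947, 0.001, 0.001]
ft_force: [-0.2, 0.3, 6.9]
grip_width: 0.0211
clock: 39.75
eef_pos: [0.5394, 0.372, 0.1745]
tool_rot: [0.322, 0.947, -0.0, -0.0]
ft_force: [-0.3, -0.2, -1.3]
grip_width: 0.021
from [0.5413 0.3734 0.1799] 142.45 tilt [ 0.0061  0.0042 -1.    ] j1 34.6 j6 -17.8 dth -0.15
end j6 approx -46 dir 0.14569836854798268
0 [-0.84, -0.632, 0.016, 0.0, 0.0, 0.0]
1 [-0.84, -0.632, 0.016, 0.0, 0.0, 0.0]
2 [-0.84, -0.632, 0.016, 0.0, 0.0, 0.0]
3 [-0.84, -0.631, 0.016, 0.0, 0.0, 0.0]
4 [-0.841, -0.631, 0.016, 0.0, 0.0, 0.0]
5 [-0.841, -0.631, 0.016, 0.0, 0.0, 0.0]
6 [-0.841, -0.631, 0.016, 0.0, 0.0, 0.0]
7 [-0.841, -0.631, 0.016, 0.0, 0.0, 0.0]
8 [-0.841, -0.63, 0.016, 0.0, 0.0, 0.0]
9 [-0.841, -0.63, 0.016, 0.0, 0.0, 0.0]
10 [-0.841, -0.63, 0.016, 0.0, 0.0, 0.0]
11 [-0.842, -0.63, 0.016, 0.0, 0.0, 0.0]
```

View pics/w25.png

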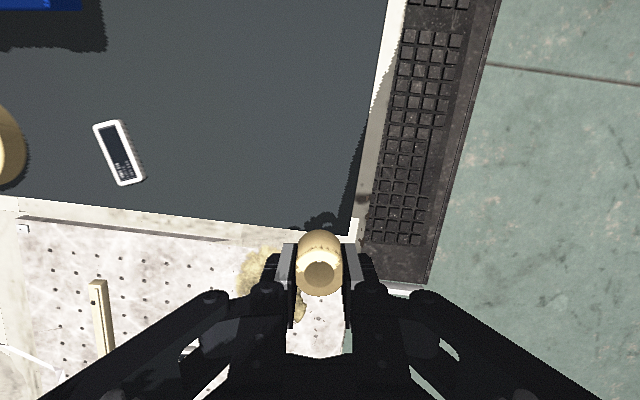

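```bash
python3 -m inch '[[-0.5,-0.38,0,0,0,0,1],[-0.86,-0.64,0,0,0,0,1],[-0.96,-0.72,0,0,0,0,1],[-0.96,-0.72,0,0,0,0,1],[-0.96,-0.72,0,0,0,0,1],[-0.96,-0.72,0,0,0,0,1],[-0.96,-0.72,0,0,0,0,1],[-0.96,-0.72,0,0,0,0,1]]'
python3 -m inch '[[-0.96,-0.72,0,0,0,0,1],[-0.96,-0.72,0,0,0,0,1],[-0.7,-0.53,0,0,0,0,1],[-0.34,-0.27,0,0,0,0,1],[0,0,0,0,0,0,1],[0,0,0,0,0,0,1],[0,0,0,0,0,0,1],[0,0,0,0,0,0,1]]'
python3 - <<'E'
from h import *;from plan import *;import fit
im,d,c=snap('wrist','w26')
P=pts(d,c);P[d==0]=9
fit.rim(P,im,(.602,.04),.0915,'shallow')
plan(.6256,.0695,.075,142.3,1)
E
```

```text
clock: 40.6
eef_pos: [0.5985, 0.1552, 0.1713]
tool_rot: [0.322, 0.947, -0.001, -0.001]
ft_force: [-0.3, 0.3, -1.0]
grip_width: 0.0212
clock: 41.4
eef_pos: [0.6238, 0.0697, 0.1732]
tool_rot: [0.321, 0.947, 0.0, -0.0]
ft_force: [0.1, -0.7, 0.4]
grip_width: 0.0218
shallow n 9314 z 0.0915 [602.   39.4] [168.5 120.9] ang 52.3
from [0.6238 0.0696 0.1733] 142.54 tilt [-0.e+00  1.e-04 -1.e+00] j1 6.4 j6 -46.2 dth -0.24
end j6 approx -46 dir 0.24402674709236294
0 [-0.059, 0.039, 3.933, 0.0, 0.0, 0.001]
```

View pics/w26.png

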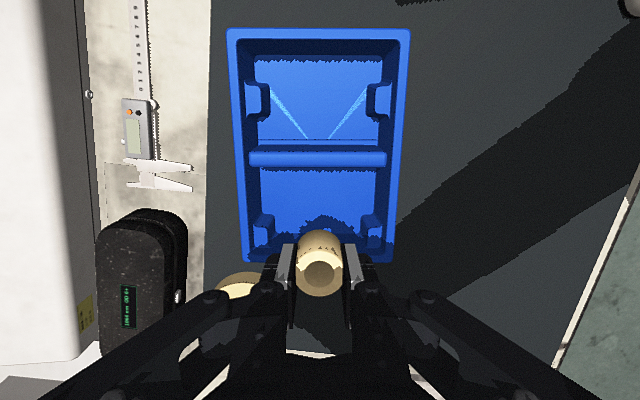

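```bash
python3 -m inch '[[-0.06,0.04,0.4,0,0,0.0013,1],[0,0,0.7,0,0,0,1],[0,0,0.8,0,0,0,1],[0,0,0.8,0,0,0,1],[0,0,0.7,0,0,0,1],[0,0,0.35,0,0,0,1],[0,0,0.1,0,0,0,1],[0,0,0,0,0,0,1]]'
python3 - <<'E'
from h import *;snap('wrist','w27')
E
```

```text
clock: 42.25
eef_pos: [0.6259, 0.0685, 0.0769]
tool_rot: [0.324, 0.946, -0.0, -0.0]
ft_force: [-0.6, 0.6, -0.5]
grip_width: 0.0214
```

View pics/w27.png

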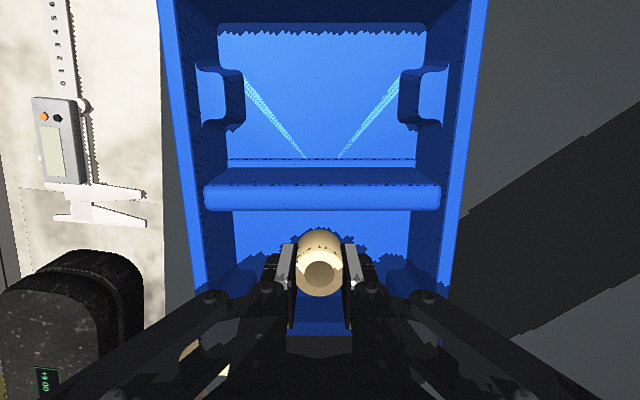

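```bash
python3 -m inch '[[0,0,0.12,0,0,0,1],[0,0,0.08,0,0,0,1],[0,0,0.06,0,0,0,1],[0,0,0.06,0,0,0,1],[0,0,0.04,0,0,0,1],[0,0,0,0,0,0,1],[0,0,0,0,0,0,1],[0,0,0,0,0,0,1]]'
```

```text
clock: 43.1
eef_pos: [0.6259, 0.0684, 0.0682]
tool_rot: [0.324, 0.946, 0.0, 0.0]
ft_force: [-0.0, 0.3, -0.7]
grip_width: 0.0214
```

```bash
python3 -m inch '[[0,0,0.04,0,0,0,1],[0,0,0,0,0,0,1],[0,0,0.03,0,0,0,1],[0,0,0,0,0,0,1],[0,0,0.02,0,0,0,1],[0,0,0,0,0,0,1],[0,0,0,0,0,0,1],[0,0,0,0,0,0,1]]'
```

```text
clock: 43.9
eef_pos: [0.6259, 0.0684, 0.0665]
tool_rot: [0.324, 0.946, 0.0, 0.0]
ft_force: [-1.9, -0.3, 5.7]
grip_width: 0.0214
```

Contact at the predicted height; release and back off.

```bash
python3 -m inch '[[0,0,-0.02,0,0,0,0.5],[0,0,0,0,0,0,0.3],[0,0,0,0,0,0,0.15],[0,0,0,0,0,0,0.1],[0,0,0,0,0,0,0.1],[0,0,-0.3,0,0,0,0.1],[0,0,-0.8,0,0,0,0.1],[0,0,-1,0,0,0,0.1]]'
python3 -m inch '[[0,0,-1,0,0,0,0.1],[0,0,-1,0,0,0,0.1],[0,-0.8,-0.8,0,0,0,0],[0,-0.8,0,0,0,0,0],[0,0,0,0,0,0,0],[0,0,0,0,0,0,0],[0,0,0,0,0,0,0],[0,0,0,0,0,0,0]]'
python3 - <<'E'
from h import *;from plan import *;import fit
p,t,zz,o=pose();print(p,t,o['ft_force'])
im,d,c=snap('wrist','w28')
P=pts(d,c);P[d==0]=9
fit.rim(P,im,(.602,.04),.0915,'shallow',rad=.13)
m=(im[...,2]>im[...,0]+15)&(np.hypot(P[...,0]-.6256,P[...,1]-.069)<.03)&(P[...,2]>.075)&(P[...,2]<.095)
q=P[m];print('bush top',len(q),cv2.minAreaRect((q[:,:2]*1000).astype('f4')),np.percentile(q[:,2],[50,90]))
snap('scene','s28')
E
```

```text
clock: 44.7
eef_pos: [0.6249, 0.0682, 0.1185]
tool_rot: [0.324, 0.946, -0.001, -0.001]
ft_force: [-0.1, -0.9, -0.3]
grip_width: 0.0383
clock: 45.5
eef_pos: [0.6015, 0.0374, 0.1882]
tool_rot: [0.323, 0.946, -0.0, -0.0]
ft_force: [0.7, 0.6, -0.2]
grip_width: 0.0424
[0.60149675 0.03737221 0.18819576] 142.25392162807935 [ 0.68512512  0.55793929 -0.21547065]
shallow n 6247 z 0.0916 [602.1  39.7] [168.  120.7] ang 52.3
bush top 535 ((625.5499877929688, 67.49290466308594), (23.93324851989746, 22.762996673583984), 51.77880859375) [0.08394485 0.08490245]
```

View pics/w28.png

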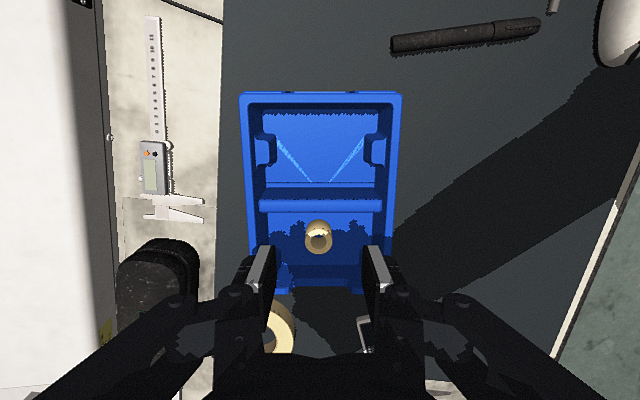

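View pics/s28.png

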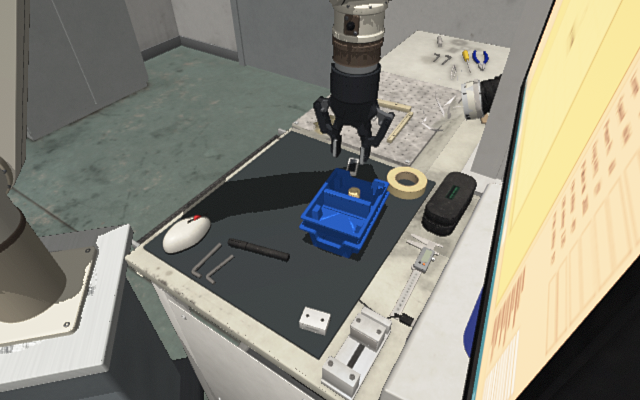

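```bash
python3 - <<'E'
from workcell import bot
print(bot.job_done())
E
```

```text
the job is handed in; nothing more can be done
None
```

I packed the three turned parts as asked and handed the job in at about 45.6 s of the 90 s allowed; no verdict is reported.

**What I did:** I set the flange in its ring and laid the shaft across both saddles. I then turned the shallow tote end for end, set it on the ledges, and stood the bush in its front compartment.

**Last checks:**

| Item | Wrist-camera reading | Target |
|---|---|---|
| Flange | about 32 mm along the deep tote's x axis (before stacking) | 24 to 44 mm |
| Shaft | within about 2 mm of the saddle centre, underside about 8 mm above the tote origin (before stacking) | 10 mm in x, 12 mm in y; height 4 to 12 mm |
| Shallow tote | level to about 0.001 rad, in line to under 1 mm; it met the ledges at the height expected for 46 mm | 10 mm, 0.12 rad, 42 to 50 mm |
| Bush | upright, about 1.5 mm from the middle of its compartment | inside the compartment, upright |

- **Not rechecked:** I could not see the shaft and flange once the shallow tote was on top. How far the shaft may have rolled about its own axis could not be measured.
- **Block and nameplate:** the gripper stayed clear of both. I did not measure them again at the end.
- **Disagreements:** the cameras differed by 2 to 4 mm, and wrist heights read 1 to 2 mm high. The gripper showed smaller openings than the parts it held, and the flange sat a few millimetres lower in the fingers than planned. I set the parts down by contact force, so this did not affect the placing.

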